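# Box up the hand weights, tray the pedals

### The job

Clear the garage bench: put every hand weight into the cardboard carton so that it lies below the rim, and every bicycle pedal into the grey tray. Once the weights are all in, close the carton by folding both short flaps down flat first and then both long flaps flat over them. Leave everything else on the bench where it is.

Things in the scene. Friction and masses are not known exactly. Their poses are not given: they have to be found in the camera images.
- carton: Open cardboard carton fixed to the bench: outside 168 (x) x 208 (y) x 76 mm high, walls and floor 4 mm. Origin: centre of its underside, on the bench; x points away from the robot, y to its left, turned up to 0.2 rad. Four flaps, 84 mm from crease to edge, 4 mm thick; creases 76 mm above the bench at x = +-84 mm (long flaps) and y = +-104 mm (short flaps).
- tray: Open grey plastic parts tray fixed to the bench, outside 170 mm (its x) x 200 mm (its y) x 50 mm high, walls and floor 5 mm. Origin at the centre of its underside, on the bench.
- weight1: A small hexagonal hand dumbbell lying down: two black rubber hexagonal heads (44 mm across flats, 35 mm long) on a bare steel handle 24 mm thick with 62 mm free between the heads; 132 mm long overall, about 0.5 kg. Origin at the middle of the handle (22 mm above the bench when lying); its x axis runs along the handle. May be absent.
- weight2: A small hexagonal hand dumbbell lying down: two black rubber hexagonal heads (44 mm across flats, 35 mm long) on a bare steel handle 24 mm thick with 62 mm free between the heads; 132 mm long overall, about 0.5 kg. Origin at the middle of the handle (22 mm above the bench when lying); its x axis runs along the handle. May be absent.
- weight3: A small hexagonal hand dumbbell lying down: two black rubber hexagonal heads (44 mm across flats, 35 mm long) on a bare steel handle 24 mm thick with 62 mm free between the heads; 132 mm long overall, about 0.5 kg. Origin at the middle of the handle (22 mm above the bench when lying); its x axis runs along the handle. May be absent.
- pedal1: A block bicycle pedal lying flat: block 85 x 55 x 28 mm of two black rubber bars between steel end plates, with a bare 13 mm spindle sticking 36 mm out of one end; about 0.2 kg. Origin at the centre of the block (14 mm above the bench when flat); its x axis runs along the block towards the spindle's free end (79 mm from the origin), y along the 55 mm width. May be absent.
- pedal2: A block bicycle pedal lying flat: block 85 x 55 x 28 mm of two black rubber bars between steel end plates, with a bare 13 mm spindle sticking 36 mm out of one end; about 0.2 kg. Origin at the centre of the block (14 mm above the bench when flat); its x axis runs along the block towards the spindle's free end (79 mm from the origin), y along the 55 mm width. May be absent.
- short_left (a joint): Crease angle of the short flap (166 mm wide) on the carton's left (+y) rim, rad: 0 folded flat over the carton, 1.57 upright, stops at 2.25 leaning outward. Starts between 1.9 and 2.2. It stays where it is left; about 1 N at the free edge moves it. It can be pushed over inward from its outer side with shut fingers and then pressed down flat.
- short_left_edge (a point): Middle of the free edge of the short flap (166 mm wide) on the carton's left (+y) rim.
- short_right (a joint): Crease angle of the short flap (166 mm wide) on the carton's right (-y) rim, rad: 0 folded flat over the carton, 1.57 upright, stops at 2.25 leaning outward. Starts between 1.9 and 2.2. It stays where it is left; about 1 N at the free edge moves it. It can be pushed over inward from its outer side with shut fingers and then pressed down flat.
- short_right_edge (a point): Middle of the free edge of the short flap (166 mm wide) on the carton's right (-y) rim.
- long_far (a joint): Crease angle of the long flap (208 mm wide) on the carton's far (+x) rim, rad: 0 folded flat over the carton, 1.57 upright, stops at 2.25 leaning outward. Starts between 1.9 and 2.2. It stays where it is left; about 1 N at the free edge moves it. It can be pushed over inward from its outer side with shut fingers and then pressed down flat.
- long_far_edge (a point): Middle of the free edge of the long flap (208 mm wide) on the carton's far (+x) rim.
- long_near (a joint): Crease angle of the long flap (208 mm wide) on the carton's near (-x) rim, rad: 0 folded flat over the carton, 1.57 upright, stops at 2.25 leaning outward. Starts between 1.9 and 2.2. It stays where it is left; about 1 N at the free edge moves it. It can be pushed over inward from its outer side with shut fingers and then pressed down flat.
- long_near_edge (a point): Middle of the free edge of the long flap (208 mm wide) on the carton's near (-x) rim.
- tape_roll: Bystander, to be left alone: roll of paper tape lying flat, 90 mm across, 25 mm high. Origin at the centre of its underside.
- spray_can: Bystander, to be left alone: grey spray can, 60 mm across, 150 mm high. Origin at the centre of its underside.
- drink_bottle: Bystander, to be left alone: black drink bottle, 70 mm across, 170 mm high. Origin at the centre of its underside.
- screwdriver: Bystander, to be left alone: screwdriver lying on the near side of the tray.
- wrench: Bystander, to be left alone: steel wrench lying at the far side.
- screw_pot: Bystander, to be left alone: small metal pot, 68 mm across, 50 mm high. Origin at the centre of its underside.

How it is judged:
By the outcome, as a careful person would: the job done as asked, in the order asked, and still so for the second after the job is handed in, with the robot touching nothing.
Of weight1, weight2, weight3 only 2 to 3 are there at a start; the rules pass over those that are not, and their reading is None.
Of pedal1, pedal2 only 1 to 2 are there at a start; the rules pass over those that are not, and their reading is None.
At some moment in a run one of weight1, weight2, weight3, pedal1, pedal2 may be knocked a few centimetres aside while the robot is not near it.
Once in a run the grip may slacken for a moment while it holds something.
It also fails if it takes over 210 s, if anything falls off the work surface, if the arm or the gripper's body presses on something with over 40 N, if the wrist force passes 120 N, or if a joint passes its speed limit or range.

### The arm

A 7-joint arm with a two-finger parallel gripper is mounted at the origin on the work surface. World frame = base frame: x ahead of the robot, y to its left, z up, the work surface at z = 0. Lengths are in m, angles in degrees, forces in N, time in s.
With the tool pointing down it reaches from about 0.425 to 0.875 m from the base axis. Payload 4.7 kg.
Tool frame: the origin (TCP) lies midway between the tips of the shut fingers; the grasp point (between the pads) lies 19 mm behind it; z points along the fingers, y is the line along which they close (so a half turn about z gives the same grasp; the last joint's range is limited). The gripper opens to 87 mm and grips with 3 to 60 N. Pads are 19 mm wide; open, the fingers measure 117 mm over their backs; the gripper's body (75 mm by 190 mm) begins 51 mm behind the grasp point.
Start: joints at [67.729, 18.392, -4.016, 83.108, 1.295, 78.541, -3.26], TCP at [0.255, -0.598, 0.223] pointing down, gripper open.
Joint ranges: [-163.93, 163.93], [-17.29, 119.83], [-79.2, 71.16], [3.27, 140.29], [-89.18, 269.18], [5.43, 117.66], [-154.24, 154.24]. Speed limits (degrees/s): [147.25, 147.25, 180, 180, 180, 180, 180].

### API

Orientations are given as [roll, pitch, yaw] about the fixed x, y, z axes, in that order (R = Rz(yaw) Ry(pitch) Rx(roll)).
In Python, from cell import env gives the robot as it stands.
- The arm moves only by the tool step_arm, never from a script. Its argument "moves" is a list of rows, each an object with "dp": the shift along the tool's x, y, z in mm, a list of three; "dr": the turn, a rotation vector about the tool's x, y, z in rad, a list of three; "fingers": the closure, from 0 (fully open) to 1 (shut). In form: [{"dp": [dx, dy, dz], "dr": [ax, ay, az], "fingers": fingers}, ...]. A call has exactly 5 rows; each row shifts and turns the commanded pose from where the row before left it, along the tool's axes as they then stand; what a row does not reach is not made up. A row lasts 1/8 s, in which the tool goes at most 62.5 mm and 10.7 degrees, less where a joint would pass 70% of its speed; a pose out of reach is approached as far as the arm can. A call with a gripper value outside its range is refused whole. The fingers move at their own pace and stop on an object; "squeeze" is the grip in N (left out, the last holds). Time passes only in rows, so rows that do not move let the fingers close, or fill a call up. It gives the time, the measured TCP pose, the force, the opening and the grip force at its end, in the units of the state.
- env.get_obs(): the state, without advancing time (a new reading comes with each control period).
- env.read_camera(name): name is "side" or "top"; returns the picture (480x640x3 uint8, red, green, blue); there is no depth.
- env.camera_model(name): a dict with "fx", "fy", "cx", "cy" (pixels), "k1" (the pictures are not rectified: a ray, as slopes to the right and down, at radius r is drawn at 1 + k1 r^2 times it, then the intrinsics apply), "R" (3x3) and "t" (3): a world point X has camera coordinates R X + t. Camera axes: x right, y down, z forward; pixel columns grow to the right and rows downward; lengths in m; the calibration is good to about 2 mm. A picture is of the moment at which its call begins. camera_model takes no time and is no camera call.
- env.sign_off(): hands the job in; it is judged then, once.
The state is a dict: "time_s": time; "qpos": joint angles; "joint_velocities": joint speeds; "effort": joint torques, N m; "tool_pos": TCP position; "tool_rot": TCP orientation; "force": force on the tool from outside, world axes, zero at the start; "wrist_torque": the same for the moment, N m; "grip_width": finger opening in m; "grasp_force": force on a finger pad.
Only numpy, scipy, OpenCV 4.12 (cv2) and the standard library are available. Lean on these libraries where they do the work, as an engineer would, in place of code of your own. Each camera call takes 0.05 s, during which the arm holds its last target. There are 200 camera calls.

## Working session

There is one attempt and no reset: what is moved stays moved. The work goes in short steps, Python scripts to look and compute and a tool call to move; the robot and the scene stay as the last step left them, time stands still between calls to the robot, and variables do not carry over. Pictures are saved under pics/ and viewed, at most 14 in all, crops included, and the job is handed in when it is done.

Besides the shell and the picture viewer there is one more tool, called after "Emit:" by a JSON object that holds its "method" and its "body". step_arm: Moves the arm, as the interface text tells. Its arguments: {"type":"object","properties":{"moves":{"type":"array","items":{"type":"object","properties":{"dp":{"type":"array","items":{"type":"number"}},"dr":{"type":"array","items":{"type":"number"}},"fingers":{"type":"number"}}}},"squeeze":{"type":"number"}},"required":["moves"]}

```bash
mkdir -p pics; ls; python3 - <<'E'
from cell import env
import cv2,numpy as np
for n in("top","side"):
    cv2.imwrite(f"pics/{n}0.png",env.read_camera(n)[:,:,::-1]); m=env.camera_model(n);print(n,m)
print(env.get_obs())
E
```

```text
pics
top {'fx': 507.4047003904538, 'fy': 507.4047003904538, 'cx': 317.87509104040396, 'cy': 238.70199671966358, 'k1': 0.03460654606883174, 'R': array([[-0.02685559, -0.99958978,  0.00995251],
       [-0.9864418 ,  0.02488726, -0.16221345],
       [ 0.16189922, -0.01417391, -0.9867055 ]]), 't': array([0.0487475 , 0.57790044, 0.95563063])}
side {'fx': 544.5077219037099, 'fy': 544.5077219037099, 'cx': 321.5303357798234, 'cy': 236.09265768842246, 'k1': 0.008684576790141705, 'R': array([[-0.77027968, -0.63740368, -0.01964077],
       [-0.45317822,  0.56879922, -0.68636503],
       [ 0.44866325, -0.51979227, -0.72699194]]), 't': array([0.45661377, 0.30379048, 1.13271424])}
{'time_s': 0.1, 'qpos': array([67.73069172, 18.43592526, -4.01508395, 83.16859195,  1.2951182 ,
       78.54149453, -3.25982073]), 'joint_velocities': array([ 0.12722853, -0.06517744,  0.07081409, -0.2662569 ,  0.00944329,
        0.00409544, -0.07892706]), 'effort': array([-8.39272270e-04, -4.92575490e+01, -4.06215470e-01, -3.13399994e+01,
       -6.41113752e-02,  3.94773111e-02,  1.21692628e-04]), 'tool_pos': array([ 0.25453168, -0.59754219,  0.22155226]), 'tool_rot': array([-1.79899227e+02,  5.77442395e-03,  2.30787012e+01]), 'force': array([ 0.60113026,  1.26907576, -0.41088677]), 'wrist_torque': array([ 0.01204221, -0.02563994,  0.01763904]), 'grasp_force': 0.0, 'grip_width': 0.0871824637022039}
```

View pics/top0.png

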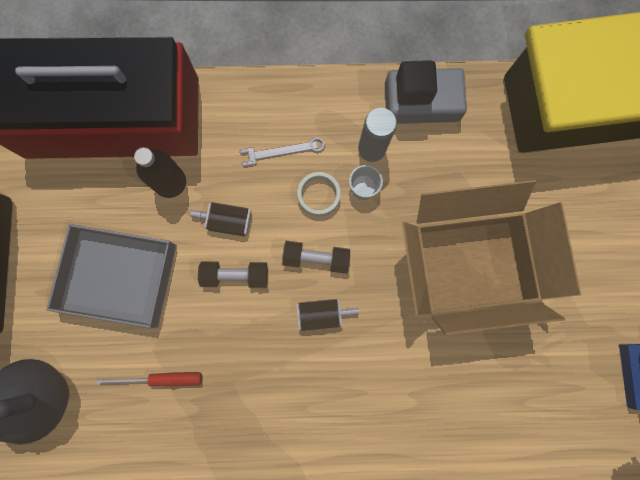

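View pics/side0.png

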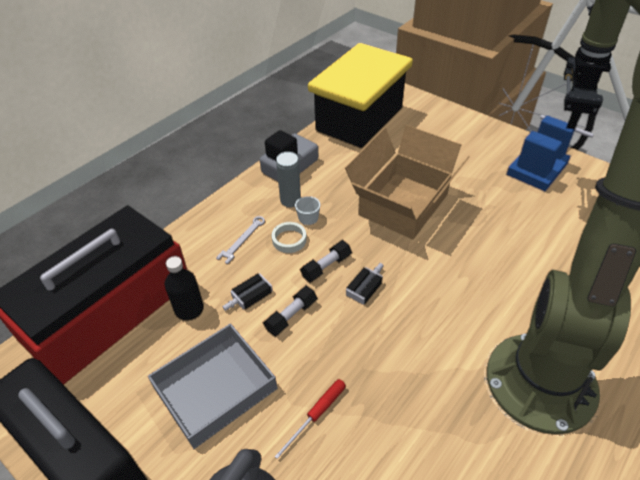

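The top view shows two weights, at (317,257) and (233,275), and two pedals, at (227,219) with its spindle to the left and (322,315) with its spindle to the right. The tray is at (112,277) and the carton at (478,262). The side view agrees and shows no third weight.

```bash
cat > h.py <<'E'
from cell import env
import cv2,numpy as np
def p2w(n,uv,z):
    m=env.camera_model(n); K=np.array([[m['fx'],0,m['cx']],[0,m['fy'],m['cy']],[0,0,1.]])
    s=cv2.undistortPoints(np.array(uv,float).reshape(-1,1,2),K,np.array([m['k1'],0,0,0,0]))[:,0]
    d=np.c_[s,np.ones(len(s))]@m['R']; c=-m['R'].T@m['t']
    return c+d*((z-c[2])/d[:,2])[:,None]
def w2p(n,X):
    m=env.camera_model(n);K=np.array([[m['fx'],0,m['cx']],[0,m['fy'],m['cy']],[0,0,1.]])
    return cv2.projectPoints(np.array(X,float).reshape(-1,3),cv2.Rodrigues(m['R'])[0],m['t'],K,np.array([m['k1'],0,0,0,0]))[0][:,0]
def dark(im,box,th=70):
    x0,y0,x1,y1=box; g=im.max(2)[y0:y1,x0:x1]
    k=(g<th).astype(np.uint8)
    k=cv2.morphologyEx(k,cv2.MORPH_OPEN,np.ones((3,3)))
    cs,_=cv2.findContours(k,cv2.RETR_EXTERNAL,cv2.CHAIN_APPROX_NONE)
    return [c+np.array([x0,y0]) for c in cs if cv2.contourArea(c)>80]
E
python3 - <<'E'
from h import *
np.set_printoptions(precision=4,suppress=True)
im=env.read_camera("top")
for nm,box,z in(("w",(190,235,360,292),.04),("pA",(185,195,265,242),.028),("pB",(290,292,365,335),.028)):
    for c in dark(im,box):
        M=cv2.moments(c); uv=[M['m10']/M['m00'],M['m01']/M['m00']]
        r=cv2.minAreaRect(p2w("top",c.reshape(-1,2).astype(float),z)[:,:2].astype(np.float32))
        print(nm,np.round(uv,1),cv2.contourArea(c),p2w("top",[uv],z)[0],r)
print("spindle tips",p2w("top",[[192,214.5],[358,313]],.014))
x=[(421,226),(526,216),(538,297),(432,308)]
print("carton rim guess",p2w("top",x,.076))
print("tray",p2w("top",[(68,227),(175,240),(157,328),(49,309)],.05))
for n,b in(("carton",(395,170,590,370)),):
    x0,y0,x1,y1=b; cv2.imwrite("pics/c1.png",cv2.resize(im[y0:y1,x0:x1,::-1],None,fx=3,fy=3,interpolation=2))
E
```

```text
w [257.2 283. ] 95.5 [0.4953 0.1546 0.04  ] ((0.49524250626564026, 0.15417319536209106), (0.03334658592939377, 0.011732202023267746), 88.46121215820312)
w [338.9 268.2] 90.0 [ 0.5201 -0.0063  0.04  ] ((0.5200356841087341, -0.0063882265239953995), (0.0317571759223938, 0.013705662451684475), 79.7389907836914)
w [206.9 274. ] 266.0 [0.5155 0.2529 0.04  ] ((0.5155441761016846, 0.2501080334186554), (0.036889299750328064, 0.043199703097343445), 88.42855834960938)
w [290.9 261.8] 94.5 [0.5352 0.0881 0.04  ] ((0.5350391268730164, 0.08819777518510818), (0.03255351632833481, 0.013794520869851112), 82.14170837402344)
pA [218.4 226. ] 190.5 [0.613  0.2331 0.028 ] ((0.6126314997673035, 0.2306060492992401), (0.04950389638543129, 0.021125640720129013), 78.96868896484375)
pA [219.6 209.6] 141.0 [0.6468 0.2309 0.028 ] ((0.647157609462738, 0.22901907563209534), (0.039700947701931, 0.01955074816942215), 80.31612396240234)
spindle tips [[ 0.6411  0.2896  0.014 ]
 [ 0.4323 -0.0427  0.014 ]]
carton rim guess [[ 0.594  -0.1652  0.076 ]
 [ 0.6084 -0.3684  0.076 ]
 [ 0.4529 -0.3761  0.076 ]
 [ 0.4371 -0.1764  0.076 ]]
tray [[0.6139 0.5206 0.05  ]
 [0.583  0.3135 0.05  ]
 [0.4143 0.3439 0.05  ]
 [0.4562 0.5473 0.05  ]]
```

View pics/c1.png

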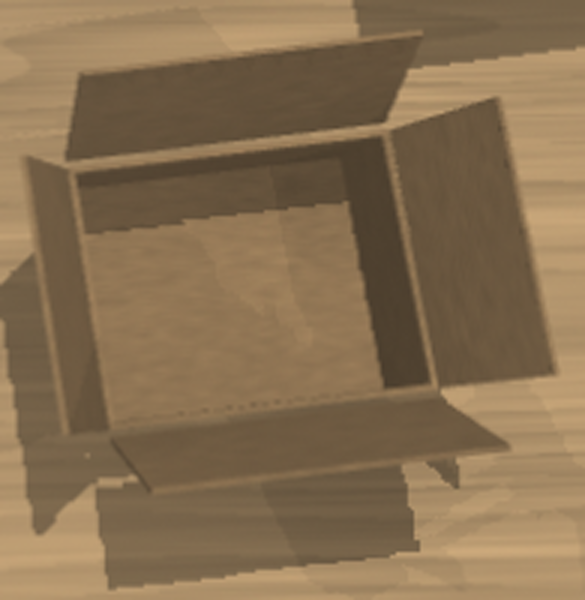

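The carton crop shows the rim's outer corners at about (418,223), (524,212), (542,299) and (431,313), with all four flaps leaning outward. The dark threshold only caught parts of the objects, so I'll switch to a neutral-colour mask.

```bash
cat >> h.py <<'E'
def neut(im,box,hi=255,d=22,area=60):
    x0,y0,x1,y1=box; a=im[y0:y1,x0:x1].astype(int)
    k=((a[:,:,0]-a[:,:,2]<d)&(a.max(2)<hi)).astype(np.uint8)
    k=cv2.morphologyEx(k,cv2.MORPH_OPEN,np.ones((2,2)))
    cs,_=cv2.findContours(k,cv2.RETR_EXTERNAL,cv2.CHAIN_APPROX_NONE)
    return [c+np.array([x0,y0]) for c in cs if cv2.contourArea(c)>area]
def seg(n,im,box,z,**k):
    for c in neut(im,box,**k):
        P=p2w(n,c.reshape(-1,2).astype(float)+0.0,z)[:,:2]
        (cx,cy),(w,h),a=cv2.minAreaRect((P*1000).astype(np.float32))
        print(n,"c=(%.0f,%.0f) size=(%.0f,%.0f) ang=%.1f"%(cx,cy,w,h,a),cv2.boundingRect(c))
E
python3 - <<'E'
from h import *
np.set_printoptions(precision=4,suppress=True)
im=env.read_camera("top")
B=(185,190,365,340)
print("all z=.022");seg("top",im,B,.022)
print("heads z=.03");seg("top",im,B,.03,hi=100)
print("tray");seg("top",im,(40,215,185,335),.05,area=2000)
print("carton out",p2w("top",[(417.7,223.3),(524.3,211.7),(541.7,299.3),(431,313.3)],.076)*1000)
print("carton in",p2w("top",[(420.3,227.3),(523,216),(540.3,298.3),(431.7,312.7)],.076)*1000)
c=-env.camera_model("top")["R"].T@env.camera_model("top")["t"];print("cam",c)
# side check
im=env.read_camera("side");seg("side",im,(215,235,390,340),.022)
E
```

```text
all z=.022
top c=(430,17) size=(52,119) ang=3.6 (298, 301, 61, 30)
top c=(515,204) size=(134,46) ang=88.4 (200, 263, 68, 24)
top c=(544,36) size=(132,47) ang=81.2 (284, 243, 67, 31)
top c=(629,231) size=(122,56) ang=79.0 (191, 204, 61, 33)
top c=(672,-52) size=(25,21) ang=88.6 (352, 190, 13, 11)
top c=(657,28) size=(84,55) ang=88.6 (299, 190, 42, 27)
heads z=.03
top c=(429,34) size=(51,75) ang=3.6 (300, 301, 41, 30)
top c=(514,155) size=(36,38) ang=84.1 (248, 264, 20, 20)
top c=(515,250) size=(47,37) ang=0.3 (200, 263, 20, 24)
top c=(535,-11) size=(34,46) ang=80.3 (332, 249, 19, 25)
top c=(550,84) size=(35,46) ang=79.7 (284, 243, 19, 25)
top c=(625,213) size=(78,56) ang=79.7 (208, 204, 41, 33)
tray
top c=(515,430) size=(214,170) ang=78.7 (48, 225, 129, 104)
carton out [[ 599.443  -159.1876   76.    ]
 [ 616.9858 -365.9339   76.    ]
 [ 448.4497 -382.5891   76.    ]
 [ 427.3778 -173.8375   76.    ]]
carton in [[ 591.4786 -163.7321   76.    ]
 [ 608.5893 -362.6698   76.    ]
 [ 450.3688 -380.174    76.    ]
 [ 428.4545 -175.219    76.    ]]
cam [0.4167 0.0479 1.0362]
side c=(583,330) size=(64,37) ang=38.9 (215, 325, 29, 15)
side c=(513,201) size=(147,46) ang=87.5 (265, 287, 53, 50)
side c=(626,235) size=(123,67) ang=79.0 (224, 275, 49, 36)
side c=(427,24) size=(60,127) ang=4.1 (347, 265, 37, 40)
side c=(544,35) size=(150,49) ang=81.1 (302, 242, 50, 41)
side c=(657,51) size=(86,62) ang=38.5 (273, 235, 34, 19)
side c=(754,145) size=(36,108) ang=6.4 (218, 235, 33, 30)
```

```bash
cat >> h.py <<'E'
import json
def plan(wps,start=None,step=55,rot=10):
    """wps: (x,y,z mm,yaw deg,fingers[,hold rows]); prints rows for tool pointing down"""
    if start is None:
        o=env.get_obs(); start=(*(o['tool_pos']*1000),o['tool_rot'][2])
    p=np.array(start[:3],float); yaw=start[3]; rows=[]
    for w in wps:
        dy=(w[3]-yaw+180)%360-180
        q=np.array(w[:3],float)
        n=max(1,int(np.ceil(np.linalg.norm(q-p)/step)),int(np.ceil(abs(dy)/rot)))
        for i in range(n):
            d=(q-p)/(n-i); c,s=np.cos(np.radians(yaw)),np.sin(np.radians(yaw))
            dp=np.round([c*d[0]+s*d[1],s*d[0]-c*d[1],-d[2]])
            a=round(-np.radians(((w[3]-yaw+180)%360-180)/(n-i)),2)
            rows.append((dp.astype(int).tolist(),a,w[4]))
            p=p+[c*dp[0]+s*dp[1],s*dp[0]-c*dp[1],-dp[2]]; yaw-=np.degrees(a)
        for _ in range(w[5] if len(w)>5 else 0): rows.append(([0,0,0],0,w[4]))
    for i,r in enumerate(rows): print(i//5,*r)
    print("end",p.round(),round(yaw,1))
E
python3 -c "
from h import *
plan([(400,-280,220,50,.35),(544,36,120,81,.35)])"
```

```text
0 [37, -34, 0] -0.07 0.35
0 [39, -31, 0] -0.07 0.35
0 [41, -28, 0] -0.07 0.35
0 [43, -25, 1] -0.06 0.35
0 [45, -23, 0] -0.07 0.35
1 [46, -19, 1] -0.06 0.35
1 [47, -16, 0] -0.07 0.35
1 [48, -13, 14] -0.08 0.35
1 [49, -10, 14] -0.08 0.35
1 [49, -6, 14] -0.08 0.35
2 [50, -1, 15] -0.08 0.35
2 [49, 2, 14] -0.07 0.35
2 [49, 6, 15] -0.08 0.35
2 [49, 10, 14] -0.07 0.35
end [544.  36. 120.] 80.9
```

Emit:
{"method": "step_arm", "body": {"moves": [{"dp":[37,-34,0],"dr":[0,0,-0.07],"fingers":0.35},{"dp":[39,-31,0],"dr":[0,0,-0.07],"fingers":0.35},{"dp":[41,-28,0],"dr":[0,0,-0.07],"fingers":0.35},{"dp":[43,-25,1],"dr":[0,0,-0.06],"fingers":0.35},{"dp":[45,-23,0],"dr":[0,0,-0.07],"fingers":0.35}], "squeeze": 45}}

```text
time_s: 0.88
tool_pos: [0.3589, -0.3689, 0.2215]
tool_rot: [180.0, 0.0, 42.7]
force: [0.4, -0.3, 0.6]
grip_width: 0.0571
grasp_force: 0.0
```

Emit:
{"method": "step_arm", "body": {"moves": [{"dp":[46,-19,1],"dr":[0,0,-0.06],"fingers":0.35},{"dp":[47,-16,0],"dr":[0,0,-0.07],"fingers":0.35},{"dp":[48,-13,14],"dr":[0,0,-0.08],"fingers":0.35},{"dp":[49,-10,14],"dr":[0,0,-0.08],"fingers":0.35},{"dp":[49,-6,14],"dr":[0,0,-0.08],"fingers":0.35}]}}

```text
time_s: 1.5
tool_pos: [0.4621, -0.143, 0.1784]
tool_rot: [179.9, 0.0, 63.9]
force: [-0.0, -0.2, -0.1]
grip_width: 0.0565
grasp_force: 0.0
```

Emit:
{"method": "step_arm", "body": {"moves": [{"dp":[50,-1,15],"dr":[0,0,-0.08],"fingers":0.35},{"dp":[49,2,14],"dr":[0,0,-0.07],"fingers":0.35},{"dp":[49,6,15],"dr":[0,0,-0.08],"fingers":0.35},{"dp":[49,10,14],"dr":[0,0,-0.07],"fingers":0.35},{"dp":[0,0,0],"dr":[0,0,0],"fingers":0.35}]}}

```text
time_s: 2.12
tool_pos: [0.544, 0.0412, 0.1195]
tool_rot: [-179.9, -0.2, 81.4]
force: [-0.4, -0.2, -0.2]
grip_width: 0.0568
grasp_force: 0.0
```

```bash
python3 -c "
from h import *
im=env.read_camera('side');seg('side',im,(215,235,390,340),.022)
cv2.imwrite('pics/s1.png',im[:,:,::-1])
plan([(544,36,30,81,.35),(544,36,8,81,.35),(544,36,8,81,.85,3)])"
```

```text
side c=(583,330) size=(64,37) ang=38.9 (215, 325, 29, 15)
side c=(513,201) size=(147,46) ang=87.4 (265, 288, 53, 49)
side c=(626,235) size=(123,67) ang=79.7 (224, 275, 49, 36)
side c=(428,24) size=(59,127) ang=4.2 (347, 265, 37, 40)
side c=(546,22) size=(73,180) ang=6.0 (302, 235, 50, 48)
side c=(657,51) size=(86,62) ang=38.5 (273, 235, 34, 19)
side c=(754,145) size=(36,108) ang=6.4 (218, 235, 33, 30)
0 [-1, 0, 45] 0.0 0.35
0 [-1, 0, 45] 0.0 0.35
0 [0, 0, 22] 0.0 0.35
0 [0, 0, 0] 0.0 0.85
0 [0, 0, 0] 0 0.85
1 [0, 0, 0] 0 0.85
1 [0, 0, 0] 0 0.85
end [544.  36.   8.] 81.2
```

View pics/s1.png

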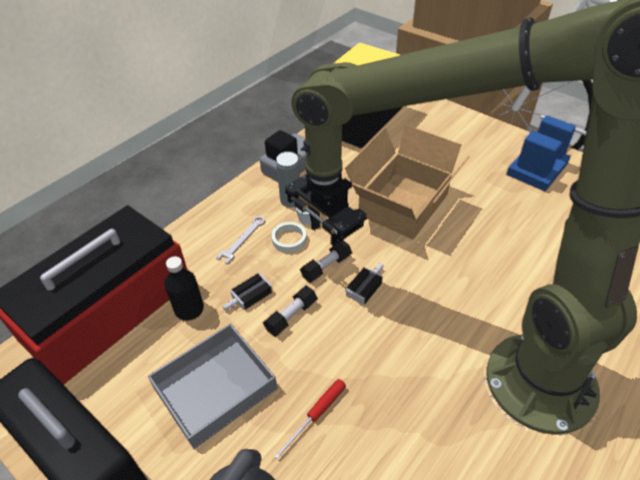

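The side view shows the gripper hovering over weight 1 at about (335,250), and nothing has been knocked aside. I'll descend, grip and lift.

Emit:
{"method": "step_arm", "body": {"moves": [{"dp":[-1,0,45],"dr":[0,0,0],"fingers":0.35},{"dp":[-1,0,45],"dr":[0,0,0],"fingers":0.35},{"dp":[0,0,22],"dr":[0,0,0],"fingers":0.35},{"dp":[0,0,0],"dr":[0,0,0],"fingers":0.35},{"dp":[0,0,0],"dr":[0,0,0],"fingers":0.85}]}}

```text
time_s: 2.8
tool_pos: [0.5449, 0.0331, 0.0098]
tool_rot: [179.9, 0.0, 80.9]
force: [0.6, 0.1, 0.2]
grip_width: 0.0523
grasp_force: 0.0
```

Emit:
{"method": "step_arm", "body": {"moves": [{"dp":[0,0,0],"dr":[0,0,0],"fingers":0.85},{"dp":[0,0,0],"dr":[0,0,0],"fingers":0.85},{"dp":[0,0,0],"dr":[0,0,0],"fingers":0.85},{"dp":[0,0,-20],"dr":[0,0,0],"fingers":0.85},{"dp":[0,0,-40],"dr":[0,0,0],"fingers":0.85}]}}

```text
time_s: 3.42
tool_pos: [0.5414, 0.0339, 0.0679]
tool_rot: [-179.7, 0.0, 81.0]
force: [1.5, -1.1, -3.6]
grip_width: 0.0231
grasp_force: 45.0
```

```bash
python3 -c "
from h import *
plan([(544,10,200,81,.85),(526,-300,200,5,.85),(526,-300,60,5,.85),(526,-300,36,5,.85,1)],start=(544,36,68,81))
print(env.get_obs()['tool_pos'],env.get_obs()['tool_rot'])"
```

```text
0 [-9, 1, -44] -0.0 0.85
0 [-8, 2, -44] -0.0 0.85
0 [-9, 1, -44] -0.0 0.85
0 [-39, 4, 0] 0.17 0.85
0 [-37, 10, 0] 0.17 0.85
1 [-35, 17, 0] 0.16 0.85
1 [-32, 22, 0] 0.17 0.85
1 [-28, 27, 0] 0.16 0.85
1 [-23, 31, 0] 0.17 0.85
1 [-18, 34, 0] 0.16 0.85
2 [-12, 37, 0] 0.17 0.85
2 [0, 0, 47] -0.0 0.85
2 [0, 0, 46] -0.0 0.85
2 [0, 0, 47] -0.0 0.85
2 [0, 0, 24] -0.0 0.85
3 [0, 0, 0] 0 0.85
end [ 526. -300.   36.] 4.8
[0.54142023 0.03394388 0.06787424] [-1.79680924e+02  2.63183969e-02  8.09682217e+01]
```

Gripped at 23 mm, as expected for the handle. I'll carry it to just above the carton and check before lowering.

Emit:
{"method": "step_arm", "body": {"moves": [{"dp":[-9,1,-44],"dr":[0,0,0],"fingers":0.85},{"dp":[-8,2,-44],"dr":[0,0,0],"fingers":0.85},{"dp":[-9,1,-44],"dr":[0,0,0],"fingers":0.85},{"dp":[-39,4,0],"dr":[0,0,0.17],"fingers":0.85},{"dp":[-37,10,0],"dr":[0,0,0.17],"fingers":0.85}]}}

```text
time_s: 4.05
tool_pos: [0.5386, -0.07, 0.2019]
tool_rot: [179.9, 0.0, 61.2]
force: [-0.1, -0.7, -5.0]
grip_width: 0.0228
grasp_force: 45.0
```

Emit:
{"method": "step_arm", "body": {"moves": [{"dp":[-35,17,0],"dr":[0,0,0.16],"fingers":0.85},{"dp":[-32,22,0],"dr":[0,0,0.17],"fingers":0.85},{"dp":[-28,27,0],"dr":[0,0,0.16],"fingers":0.85},{"dp":[-23,31,0],"dr":[0,0,0.17],"fingers":0.85},{"dp":[-18,34,0],"dr":[0,0,0.16],"fingers":0.85}]}}

```text
time_s: 4.68
tool_pos: [0.5271, -0.2634, 0.2009]
tool_rot: [-179.9, 0.0, 14.2]
force: [0.2, 0.2, -3.5]
grip_width: 0.0229
grasp_force: 45.0
```

Emit:
{"method": "step_arm", "body": {"moves": [{"dp":[-12,37,0],"dr":[0,0,0.17],"fingers":0.85},{"dp":[0,0,0],"dr":[0,0,0],"fingers":0.85},{"dp":[0,0,0],"dr":[0,0,0],"fingers":0.85},{"dp":[0,0,20],"dr":[0,0,0],"fingers":0.85},{"dp":[0,0,0],"dr":[0,0,0],"fingers":0.85}]}}

```text
time_s: 5.3
tool_pos: [0.524, -0.2999, 0.1778]
tool_rot: [-179.8, 0.2, 4.9]
force: [0.4, -0.3, -3.8]
grip_width: 0.0228
grasp_force: 45.0
```

```bash
python3 -c "
from h import *
im=env.read_camera('side');a=env.read_camera('top')
cv2.imwrite('pics/s2.png',np.hstack([cv2.resize(im[60:300,270:510],(400,400)),cv2.resize(a[140:380,370:610],(400,400))])[:,:,::-1])
plan([(526,-300,90,5,.85),(526,-300,36,5,.85,2)])"
```

```text
0 [0, 0, 45] -0.0 0.85
0 [1, -1, 45] -0.0 0.85
0 [0, 0, 54] -0.0 0.85
0 [0, 0, 0] 0 0.85
0 [0, 0, 0] 0 0.85
end [ 526. -300.   36.] 4.8
```

View pics/s2.png

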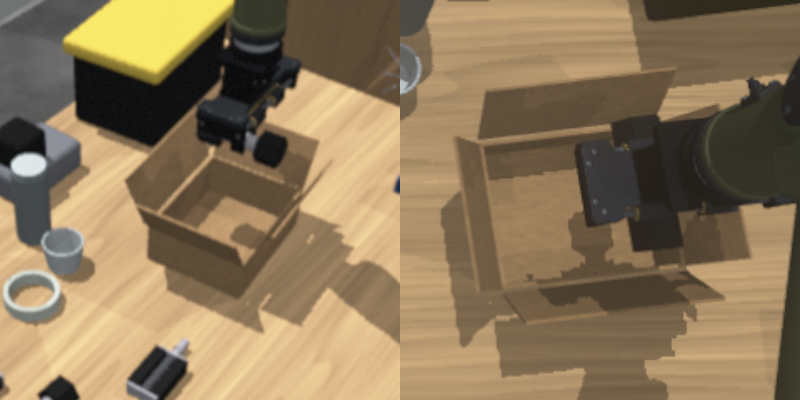

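Weight 1 hangs level over the carton (side half, around (245,145)), parallel to the long walls. I'll lower it.

Emit:
{"method": "step_arm", "body": {"moves": [{"dp":[0,0,40],"dr":[0,0,0],"fingers":0.85},{"dp":[1,-1,40],"dr":[0,0,0],"fingers":0.85},{"dp":[0,0,25],"dr":[0,0,0],"fingers":0.85},{"dp":[0,0,15],"dr":[0,0,0],"fingers":0.85},{"dp":[0,0,10],"dr":[0,0,0],"fingers":0.85}]}}

```text
time_s: 6.02
tool_pos: [0.5267, -0.3009, 0.0505]
tool_rot: [180.0, -0.0, 4.8]
force: [0.2, -0.3, -3.1]
grip_width: 0.0226
grasp_force: 45.0
```

Emit:
{"method": "step_arm", "body": {"moves": [{"dp":[0,0,8],"dr":[0,0,0],"fingers":0.85},{"dp":[0,0,8],"dr":[0,0,0],"fingers":0.85},{"dp":[0,0,5],"dr":[0,0,0],"fingers":0.85},{"dp":[0,0,0],"dr":[0,0,0],"fingers":0.85},{"dp":[0,0,0],"dr":[0,0,0],"fingers":0.85}]}}

```text
time_s: 6.65
tool_pos: [0.5265, -0.301, 0.0298]
tool_rot: [180.0, -0.0, 4.7]
force: [0.3, -0.3, -4.3]
grip_width: 0.0228
grasp_force: 45.0
```

Emit:
{"method": "step_arm", "body": {"moves": [{"dp":[0,0,4],"dr":[0,0,0],"fingers":0.85},{"dp":[0,0,4],"dr":[0,0,0],"fingers":0.85},{"dp":[0,0,4],"dr":[0,0,0],"fingers":0.85},{"dp":[0,0,0],"dr":[0,0,0],"fingers":0.85},{"dp":[0,0,0],"dr":[0,0,0],"fingers":0.85}]}}

```text
time_s: 7.28
tool_pos: [0.5279, -0.2985, 0.0188]
tool_rot: [-179.9, -0.1, 4.9]
force: [-1.5, 6.9, 4.8]
grip_width: 0.0229
grasp_force: 45.0
```

Now there is light contact with the flap (about 7 N), so I'll release here, a 7 mm drop, and rise.

Emit:
{"method": "step_arm", "body": {"moves": [{"dp":[0,0,0],"dr":[0,0,0],"fingers":0.5},{"dp":[0,0,0],"dr":[0,0,0],"fingers":0.5},{"dp":[0,0,0],"dr":[0,0,0],"fingers":0.5},{"dp":[0,0,-15],"dr":[0,0,0],"fingers":0.5},{"dp":[0,0,-50],"dr":[0,0,0],"fingers":0.45}]}}

```text
time_s: 7.9
tool_pos: [0.5245, -0.3008, 0.0815]
tool_rot: [-179.9, 0.2, 4.7]
force: [1.1, -1.3, 0.8]
grip_width: 0.046
grasp_force: 0.0
```

Emit:
{"method": "step_arm", "body": {"moves": [{"dp":[0,0,-55],"dr":[0,0,0],"fingers":0.35},{"dp":[0,0,-55],"dr":[0,0,0],"fingers":0.35},{"dp":[0,0,-20],"dr":[0,0,0],"fingers":0.35},{"dp":[0,0,0],"dr":[0,0,0],"fingers":0.35},{"dp":[0,0,0],"dr":[0,0,0],"fingers":0.35}]}}

```text
time_s: 8.52
tool_pos: [0.5253, -0.3007, 0.2106]
tool_rot: [-179.9, 0.2, 4.7]
force: [-0.0, -0.6, -0.6]
grip_width: 0.0564
grasp_force: 0.0
```

```bash
python3 -c "
from h import *
im=env.read_camera('top');B=(185,190,365,340)
seg('top',im,B,.022);seg('side',env.read_camera('side'),(215,235,390,340),.022)
cv2.imwrite('pics/t3.png',im[:,:,::-1])
plan([(515,204,120,88,.35),(515,204,30,88,.35),(515,204,8,88,.35,1)])"
```

```text
top c=(431,17) size=(49,119) ang=4.1 (298, 301, 61, 30)
top c=(515,206) size=(130,48) ang=89.5 (200, 263, 66, 25)
top c=(629,231) size=(122,56) ang=79.0 (191, 204, 61, 32)
top c=(672,-52) size=(25,21) ang=88.6 (352, 190, 13, 11)
top c=(657,28) size=(84,55) ang=88.6 (299, 190, 42, 27)
side c=(583,330) size=(64,37) ang=38.9 (215, 325, 29, 15)
side c=(513,201) size=(147,46) ang=87.4 (265, 288, 53, 49)
side c=(626,235) size=(123,67) ang=79.7 (224, 275, 49, 36)
side c=(428,24) size=(59,126) ang=4.2 (347, 265, 37, 40)
side c=(657,51) size=(86,62) ang=38.5 (273, 235, 34, 19)
side c=(755,144) size=(36,107) ang=7.3 (218, 235, 33, 29)
0 [3, -50, 9] -0.15 0.35
0 [11, -49, 9] -0.14 0.35
0 [17, -47, 9] -0.15 0.35
0 [24, -44, 9] -0.14 0.35
0 [30, -41, 9] -0.15 0.35
1 [36, -35, 9] -0.14 0.35
1 [41, -30, 9] -0.15 0.35
1 [45, -24, 9] -0.14 0.35
1 [48, -17, 9] -0.15 0.35
1 [49, -10, 9] -0.14 0.35
2 [0, 0, 45] -0.0 0.35
2 [0, 0, 45] -0.0 0.35
2 [0, 0, 22] -0.0 0.35
2 [0, 0, 0] 0 0.35
end [515. 204.   8.] 87.8
```

View pics/t3.png

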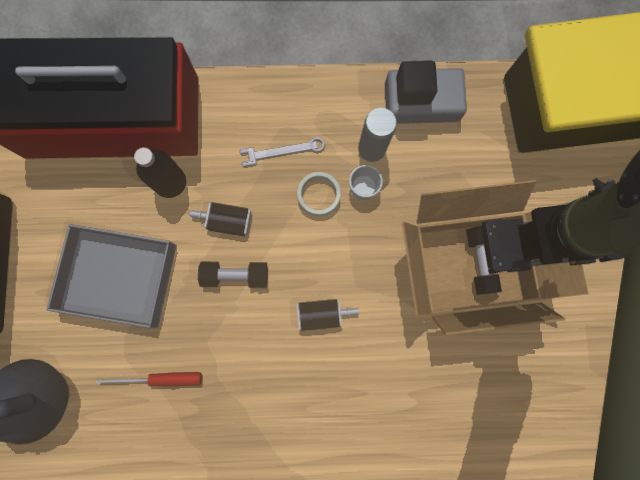

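Weight 1 now lies inside the carton at about (482,261), near the middle. The other pieces have not moved, so I'll go for weight 2.

Emit:
{"method": "step_arm", "body": {"moves": [{"dp":[3,-50,9],"dr":[0,0,-0.15],"fingers":0.35},{"dp":[11,-49,9],"dr":[0,0,-0.14],"fingers":0.35},{"dp":[17,-47,9],"dr":[0,0,-0.15],"fingers":0.35},{"dp":[24,-44,9],"dr":[0,0,-0.14],"fingers":0.35},{"dp":[30,-41,9],"dr":[0,0,-0.15],"fingers":0.35}]}}

```text
time_s: 9.25
tool_pos: [0.5195, -0.0481, 0.1659]
tool_rot: [-179.9, 0.1, 46.8]
force: [1.0, 0.3, 0.3]
grip_width: 0.0566
grasp_force: 0.0
```

Emit:
{"method": "step_arm", "body": {"moves": [{"dp":[36,-35,9],"dr":[0,0,-0.14],"fingers":0.35},{"dp":[41,-30,9],"dr":[0,0,-0.15],"fingers":0.35},{"dp":[45,-24,9],"dr":[0,0,-0.14],"fingers":0.35},{"dp":[48,-17,9],"dr":[0,0,-0.15],"fingers":0.35},{"dp":[49,-10,9],"dr":[0,0,-0.14],"fingers":0.35}]}}

```text
time_s: 9.88
tool_pos: [0.5154, 0.2044, 0.121]
tool_rot: [-179.9, 0.0, 88.1]
force: [1.1, -1.0, -0.3]
grip_width: 0.057
grasp_force: 0.0
```

Emit:
{"method": "step_arm", "body": {"moves": [{"dp":[0,0,20],"dr":[0,0,0],"fingers":0.35},{"dp":[0,0,0],"dr":[0,0,0],"fingers":0.35},{"dp":[0,0,0],"dr":[0,0,0],"fingers":0.35},{"dp":[0,0,0],"dr":[0,0,0],"fingers":0.35},{"dp":[0,0,0],"dr":[0,0,0],"fingers":0.35}]}}

```text
time_s: 10.5
tool_pos: [0.5168, 0.2026, 0.1031]
tool_rot: [179.9, 0.0, 87.7]
force: [-0.8, -0.4, 0.3]
grip_width: 0.0564
grasp_force: 0.0
```

```bash
python3 -c "
from h import *
seg('side',env.read_camera('side'),(255,270,325,345),.022)
im=env.read_camera('top');seg('top',im,(440,215,535,310),.026,d=18,hi=110)
plan([(515,204,8,88,.35,1)])"
```

```text
side c=(609,195) size=(40,83) ang=44.4 (255, 275, 18, 29)
side c=(525,176) size=(128,191) ang=37.4 (265, 270, 60, 67)
top c=(482,-302) size=(36,48) ang=3.6 (476, 276, 26, 19)
top c=(575,-295) size=(42,48) ang=4.6 (469, 228, 25, 22)
0 [1, -1, 47] -0.0 0.35
0 [0, -1, 48] -0.0 0.35
0 [0, 0, 0] 0 0.35
end [515. 204.   8.] 87.8
```

Weight 1 is exactly where I put it, at (528,-298) mm. Gripping weight 2.

Emit:
{"method": "step_arm", "body": {"moves": [{"dp":[0,-1,45],"dr":[0,0,0],"fingers":0.35},{"dp":[0,-1,35],"dr":[0,0,0],"fingers":0.35},{"dp":[0,0,15],"dr":[0,0,0],"fingers":0.35},{"dp":[0,0,0],"dr":[0,0,0],"fingers":0.35},{"dp":[0,0,0],"dr":[0,0,0],"fingers":0.85}]}}

```text
time_s: 11.22
tool_pos: [0.5155, 0.2039, 0.009]
tool_rot: [179.9, -0.0, 87.8]
force: [-0.4, 0.7, 0.6]
grip_width: 0.0524
grasp_force: 0.0
```

Emit:
{"method": "step_arm", "body": {"moves": [{"dp":[0,0,0],"dr":[0,0,0],"fingers":0.85},{"dp":[0,0,0],"dr":[0,0,0],"fingers":0.85},{"dp":[0,0,0],"dr":[0,0,0],"fingers":0.85},{"dp":[0,0,-20],"dr":[0,0,0],"fingers":0.85},{"dp":[0,0,-40],"dr":[0,0,0],"fingers":0.85}]}}

```text
time_s: 11.85
tool_pos: [0.5116, 0.2022, 0.0665]
tool_rot: [-179.7, 0.1, 87.8]
force: [0.4, -0.2, -5.1]
grip_width: 0.0226
grasp_force: 45.0
```

```bash
python3 -c "
from h import *
plan([(515,150,200,88,.85),(520,-240,200,5,.85),(520,-240,90,5,.85)])"
```

```text
0 [-17, 2, -45] -0.0 0.85
0 [-18, 2, -44] -0.0 0.85
0 [-17, 1, -45] -0.0 0.85
0 [-43, 2, 0] 0.16 0.85
0 [-42, 9, 0] 0.16 0.85
1 [-40, 16, 0] 0.16 0.85
1 [-38, 22, 0] 0.16 0.85
1 [-33, 28, 0] 0.16 0.85
1 [-29, 33, 0] 0.16 0.85
1 [-23, 37, 0] 0.16 0.85
2 [-17, 40, 0] 0.16 0.85
2 [-11, 42, 0] 0.17 0.85
2 [0, 0, 37] -0.0 0.85
2 [0, 0, 37] -0.0 0.85
2 [0, 0, 36] -0.0 0.85
end [ 520. -241.   90.] 4.8
```

Emit:
{"method": "step_arm", "body": {"moves": [{"dp":[-17,2,-45],"dr":[0,0,0],"fingers":0.85},{"dp":[-18,2,-44],"dr":[0,0,0],"fingers":0.85},{"dp":[-17,1,-45],"dr":[0,0,0],"fingers":0.85},{"dp":[-43,2,0],"dr":[0,0,0.16],"fingers":0.85},{"dp":[-42,9,0],"dr":[0,0,0.16],"fingers":0.85}]}}

```text
time_s: 12.48
tool_pos: [0.5173, 0.0646, 0.2024]
tool_rot: [180.0, 0.0, 69.3]
force: [0.6, -0.5, -6.9]
grip_width: 0.0226
grasp_force: 45.0
```

Emit:
{"method": "step_arm", "body": {"moves": [{"dp":[-40,16,0],"dr":[0,0,0.16],"fingers":0.85},{"dp":[-38,22,0],"dr":[0,0,0.16],"fingers":0.85},{"dp":[-33,28,0],"dr":[0,0,0.16],"fingers":0.85},{"dp":[-29,33,0],"dr":[0,0,0.16],"fingers":0.85},{"dp":[-23,37,0],"dr":[0,0,0.16],"fingers":0.85}]}}

```text
time_s: 13.1
tool_pos: [0.5208, -0.153, 0.2015]
tool_rot: [-179.9, 0.1, 23.4]
force: [0.7, 0.3, -6.5]
grip_width: 0.0229
grasp_force: 45.0
```

Emit:
{"method": "step_arm", "body": {"moves": [{"dp":[-17,40,0],"dr":[0,0,0.16],"fingers":0.85},{"dp":[-11,42,0],"dr":[0,0,0.17],"fingers":0.85},{"dp":[0,0,0],"dr":[0,0,0],"fingers":0.85},{"dp":[0,0,30],"dr":[0,0,0],"fingers":0.85},{"dp":[0,0,40],"dr":[0,0,0],"fingers":0.85}]}}

```text
time_s: 13.72
tool_pos: [0.5227, -0.2382, 0.132]
tool_rot: [-180.0, -0.1, 4.9]
force: [-0.3, 0.0, -7.0]
grip_width: 0.0229
grasp_force: 45.0
```

Emit:
{"method": "step_arm", "body": {"moves": [{"dp":[0,0,40],"dr":[0,0,0],"fingers":0.85},{"dp":[0,0,30],"dr":[0,0,0],"fingers":0.85},{"dp":[0,0,20],"dr":[0,0,0],"fingers":0.85},{"dp":[0,0,8],"dr":[0,0,0],"fingers":0.85},{"dp":[0,0,0],"dr":[0,0,0],"fingers":0.85}]}}

```text
time_s: 14.35
tool_pos: [0.5224, -0.2394, 0.0339]
tool_rot: [-180.0, -0.0, 4.8]
force: [-0.7, 0.2, -6.1]
grip_width: 0.0231
grasp_force: 45.0
```

Emit:
{"method": "step_arm", "body": {"moves": [{"dp":[0,0,5],"dr":[0,0,0],"fingers":0.85},{"dp":[0,0,4],"dr":[0,0,0],"fingers":0.85},{"dp":[0,0,3],"dr":[0,0,0],"fingers":0.85},{"dp":[0,0,0],"dr":[0,0,0],"fingers":0.85},{"dp":[0,0,0],"dr":[0,0,0],"fingers":0.85}]}}

```text
time_s: 14.98
tool_pos: [0.5227, -0.2406, 0.0221]
tool_rot: [179.9, -0.1, 4.7]
force: [0.7, -4.7, -3.1]
grip_width: 0.0229
grasp_force: 45.0
```

Emit:
{"method": "step_arm", "body": {"moves": [{"dp":[0,0,0],"dr":[0,0,0],"fingers":0.58},{"dp":[0,0,0],"dr":[0,0,0],"fingers":0.58},{"dp":[0,0,0],"dr":[0,0,0],"fingers":0.58},{"dp":[0,0,-15],"dr":[0,0,0],"fingers":0.58},{"dp":[0,0,-50],"dr":[0,0,0],"fingers":0.5}]}}

```text
time_s: 15.6
tool_pos: [0.5199, -0.2366, 0.0848]
tool_rot: [-179.7, 0.3, 4.8]
force: [0.3, 0.1, -0.1]
grip_width: 0.0403
grasp_force: 0.0
```

Emit:
{"method": "step_arm", "body": {"moves": [{"dp":[0,0,-55],"dr":[0,0,0],"fingers":0.1},{"dp":[0,0,-55],"dr":[0,0,0],"fingers":0.1},{"dp":[0,0,0],"dr":[0,0,0],"fingers":0.1},{"dp":[0,0,0],"dr":[0,0,0],"fingers":0.1},{"dp":[0,0,0],"dr":[0,0,0],"fingers":0.1}]}}

```text
time_s: 16.23
tool_pos: [0.5213, -0.2385, 0.1949]
tool_rot: [-179.9, 0.1, 4.8]
force: [-0.0, -0.2, -0.1]
grip_width: 0.0771
grasp_force: 0.0
```

```bash
python3 -c "
from h import *
im=env.read_camera('top');B=(185,190,365,340)
seg('top',im,B,.022)
seg('top',im,(410,190,535,310),.026,d=18,hi=110)
plan([(480,-120,200,50,.1),(429,35,110,93.6,.1,1)])"
```

```text
top c=(431,17) size=(49,119) ang=4.2 (298, 301, 61, 30)
top c=(630,231) size=(122,55) ang=79.0 (191, 204, 61, 32)
top c=(672,-52) size=(25,21) ang=88.6 (352, 190, 13, 11)
top c=(657,28) size=(84,55) ang=88.6 (299, 190, 42, 27)
top c=(473,-245) size=(36,49) ang=3.8 (447, 280, 26, 20)
top c=(482,-302) size=(36,49) ang=3.8 (475, 276, 27, 19)
top c=(583,-316) size=(155,213) ang=7.6 (439, 190, 96, 90)
0 [-6, -24, -1] -0.16 0.1
0 [-2, -25, -1] -0.16 0.1
0 [2, -25, -1] -0.16 0.1
0 [5, -25, -1] -0.15 0.1
0 [9, -23, -1] -0.16 0.1
1 [17, -28, 18] -0.15 0.1
1 [21, -25, 18] -0.15 0.1
1 [25, -21, 18] -0.15 0.1
1 [28, -18, 18] -0.16 0.1
1 [30, -12, 18] -0.15 0.1
2 [0, 0, 0] 0 0.1
end [429.  35. 110.] 93.6
```

Emit:
{"method": "step_arm", "body": {"moves": [{"dp":[-6,-24,-1],"dr":[0,0,-0.16],"fingers":0.1},{"dp":[-2,-25,-1],"dr":[0,0,-0.16],"fingers":0.1},{"dp":[2,-25,-1],"dr":[0,0,-0.16],"fingers":0.1},{"dp":[5,-25,-1],"dr":[0,0,-0.15],"fingers":0.1},{"dp":[9,-23,-1],"dr":[0,0,-0.16],"fingers":0.1}]}}

```text
time_s: 16.9
tool_pos: [0.48, -0.1202, 0.2004]
tool_rot: [-179.9, 0.0, 50.3]
force: [-0.0, -0.0, 0.8]
grip_width: 0.0784
grasp_force: 0.0
```

Emit:
{"method": "step_arm", "body": {"moves": [{"dp":[17,-28,18],"dr":[0,0,-0.15],"fingers":0.1},{"dp":[21,-25,18],"dr":[0,0,-0.15],"fingers":0.1},{"dp":[25,-21,18],"dr":[0,0,-0.15],"fingers":0.1},{"dp":[28,-18,18],"dr":[0,0,-0.16],"fingers":0.1},{"dp":[30,-12,18],"dr":[0,0,-0.15],"fingers":0.1}]}}

```text
time_s: 17.52
tool_pos: [0.4292, 0.0354, 0.1101]
tool_rot: [-179.9, -0.0, 93.8]
force: [0.8, -0.2, -0.2]
grip_width: 0.078
grasp_force: 0.0
```

Emit:
{"method": "step_arm", "body": {"moves": [{"dp":[0,0,0],"dr":[0,0,0],"fingers":0.1},{"dp":[0,0,0],"dr":[0,0,0],"fingers":0.1},{"dp":[0,0,0],"dr":[0,0,0],"fingers":0.1},{"dp":[0,0,0],"dr":[0,0,0],"fingers":0.1},{"dp":[0,0,0],"dr":[0,0,0],"fingers":0.1}]}}

```text
time_s: 18.15
tool_pos: [0.4307, 0.0339, 0.1117]
tool_rot: [180.0, 0.0, 93.5]
force: [0.4, -0.1, -0.0]
grip_width: 0.0784
grasp_force: 0.0
```

```bash
python3 -c "
from h import *
seg('side',env.read_camera('side'),(330,255,400,315),.022)
im=env.read_camera('top');seg('top',im,(185,190,275,340),.022)
seg('top',im,(410,190,535,310),.026,d=18,hi=110)
plan([(429,35,30,93.6,.1),(429,35,7,93.6,.1,1)])"
```

```text
side c=(429,6) size=(59,163) ang=4.2 (347, 255, 42, 50)
top c=(630,231) size=(122,54) ang=79.0 (191, 204, 61, 32)
top c=(473,-245) size=(36,48) ang=4.2 (447, 280, 26, 20)
top c=(482,-302) size=(36,49) ang=4.5 (475, 276, 27, 19)
top c=(567,-237) size=(40,49) ang=9.9 (440, 233, 25, 22)
top c=(575,-294) size=(43,49) ang=4.6 (468, 227, 26, 23)
0 [0, -1, 41] -0.0 0.1
0 [1, -1, 41] -0.0 0.1
0 [0, 0, 23] -0.0 0.1
0 [0, 0, 0] 0 0.1
end [429.  35.   7.] 93.5
```

Emit:
{"method": "step_arm", "body": {"moves": [{"dp":[0,-1,41],"dr":[0,0,0],"fingers":0.1},{"dp":[1,-1,41],"dr":[0,0,0],"fingers":0.1},{"dp":[0,0,22],"dr":[0,0,0],"fingers":0.1},{"dp":[0,0,0],"dr":[0,0,0],"fingers":0.1},{"dp":[0,0,0],"dr":[0,0,0],"fingers":0.5}], "squeeze": 35}}

```text
time_s: 18.88
tool_pos: [0.4293, 0.0352, 0.0084]
tool_rot: [179.9, 0.0, 93.5]
force: [0.6, 0.6, 0.2]
grip_width: 0.0737
grasp_force: 0.0
```

Emit:
{"method": "step_arm", "body": {"moves": [{"dp":[0,0,0],"dr":[0,0,0],"fingers":0.5},{"dp":[0,0,0],"dr":[0,0,0],"fingers":0.5},{"dp":[0,0,0],"dr":[0,0,0],"fingers":0.5},{"dp":[0,0,-20],"dr":[0,0,0],"fingers":0.5},{"dp":[0,0,-40],"dr":[0,0,0],"fingers":0.5}]}}

```text
time_s: 19.5
tool_pos: [0.4261, 0.0352, 0.0666]
tool_rot: [-179.7, -0.1, 93.6]
force: [0.6, 0.8, -2.0]
grip_width: 0.055
grasp_force: 35.0
```

```bash
python3 -c "
from h import *
print(env.get_obs()['grip_width'],env.get_obs()['grasp_force'])"
```

```text
0.05499509979683787 34.99799072742462
```

```bash
python3 -c "
from h import *
plan([(440,100,140,100,.5),(491,393,140,170,.5),(491,393,60,170,.5),(491,393,17,170,.5,1)])"
```

```text
0 [32, 9, -37] -0.06 0.5
0 [31, 11, -36] -0.05 0.5
0 [35, 13, 0] -0.15 0.5
0 [33, 18, 0] -0.15 0.5
0 [30, 22, 0] -0.15 0.5
1 [26, 26, 0] -0.15 0.5
1 [22, 30, 0] -0.16 0.5
1 [17, 33, 0] -0.15 0.5
1 [11, 35, 0] -0.16 0.5
1 [6, 37, 0] -0.15 0.5
2 [0, 0, 40] -0.0 0.5
2 [0, 0, 40] -0.0 0.5
2 [0, 0, 43] -0.0 0.5
2 [0, 0, 0] 0 0.5
end [491. 393.  17.] 169.8
```

Emit:
{"method": "step_arm", "body": {"moves": [{"dp":[32,9,-37],"dr":[0,0,-0.06],"fingers":0.5},{"dp":[31,11,-36],"dr":[0,0,-0.05],"fingers":0.5},{"dp":[35,13,0],"dr":[0,0,-0.15],"fingers":0.5},{"dp":[33,18,0],"dr":[0,0,-0.15],"fingers":0.5},{"dp":[30,22,0],"dr":[0,0,-0.15],"fingers":0.5}]}}

```text
time_s: 20.12
tool_pos: [0.4616, 0.2108, 0.1402]
tool_rot: [-179.9, 0.0, 125.9]
force: [0.9, 0.6, -1.8]
grip_width: 0.0546
grasp_force: 35.0
```

Emit:
{"method": "step_arm", "body": {"moves": [{"dp":[26,26,0],"dr":[0,0,-0.15],"fingers":0.5},{"dp":[22,30,0],"dr":[0,0,-0.16],"fingers":0.5},{"dp":[17,33,0],"dr":[0,0,-0.15],"fingers":0.5},{"dp":[11,35,0],"dr":[0,0,-0.16],"fingers":0.5},{"dp":[6,37,0],"dr":[0,0,-0.15],"fingers":0.5}]}}

```text
time_s: 20.75
tool_pos: [0.4931, 0.3931, 0.1396]
tool_rot: [-179.9, -0.1, 170.0]
force: [-0.4, 0.5, -2.7]
grip_width: 0.0547
grasp_force: 35.0
```

Emit:
{"method": "step_arm", "body": {"moves": [{"dp":[0,0,0],"dr":[0,0,0],"fingers":0.5},{"dp":[0,0,40],"dr":[0,0,0],"fingers":0.5},{"dp":[0,0,30],"dr":[0,0,0],"fingers":0.5},{"dp":[0,0,0],"dr":[0,0,0],"fingers":0.5},{"dp":[0,0,0],"dr":[0,0,0],"fingers":0.5}]}}

```text
time_s: 21.38
tool_pos: [0.4936, 0.3927, 0.0716]
tool_rot: [180.0, 0.1, 169.7]
force: [-0.4, -0.3, -1.0]
grip_width: 0.0548
grasp_force: 35.0
```

```bash
python3 -c "
from h import *
im=env.read_camera('side');a=env.read_camera('top')
cv2.imwrite('pics/s4.png',np.hstack([cv2.resize(im[250:490,120:360],(400,384)),cv2.resize(a[170:370,30:240],(400,384))])[:,:,::-1])
seg('top',a,(185,190,275,240),.022)
plan([(491,393,17,170,.5)])"
```

```text
top c=(631,230) size=(122,53) ang=79.0 (191, 204, 61, 32)
0 [1, 0, 28] -0.0 0.5
0 [2, -1, 27] -0.0 0.5
end [491. 393.  17.] 169.7
```

View pics/s4.png

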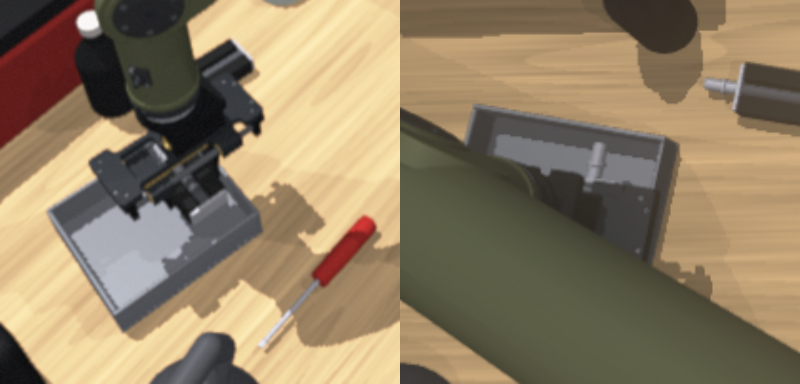

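The pedal is over the right half of the tray and clear of the walls, with the spindle tip at about (597,160) in the right half of the crop. I'll lower it and release.

Emit:
{"method": "step_arm", "body": {"moves": [{"dp":[1,0,28],"dr":[0,0,0],"fingers":0.5},{"dp":[2,-1,20],"dr":[0,0,0],"fingers":0.5},{"dp":[0,0,7],"dr":[0,0,0],"fingers":0.5},{"dp":[0,0,0],"dr":[0,0,0],"fingers":0.5},{"dp":[0,0,0],"dr":[0,0,0],"fingers":0.28}]}}

```text
time_s: 22.1
tool_pos: [0.4907, 0.3932, 0.0167]
tool_rot: [179.9, 0.1, 169.8]
force: [0.3, -0.2, 0.5]
grip_width: 0.0585
grasp_force: 0.0
```

Emit:
{"method": "step_arm", "body": {"moves": [{"dp":[0,0,0],"dr":[0,0,0],"fingers":0.26},{"dp":[0,0,0],"dr":[0,0,0],"fingers":0.26},{"dp":[0,0,-20],"dr":[0,0,0],"fingers":0.26},{"dp":[0,0,-50],"dr":[0,0,0],"fingers":0.2},{"dp":[0,0,-50],"dr":[0,0,0],"fingers":0.1}]}}

```text
time_s: 22.72
tool_pos: [0.4898, 0.3926, 0.1382]
tool_rot: [180.0, 0.0, 169.8]
force: [-0.0, 0.5, 0.3]
grip_width: 0.073
grasp_force: 0.0
```

```bash
python3 -c "
from h import *
plan([(500,380,140,165,.1),(625,213,110,79,.1,1)])"
```

```text
0 [-12, -11, -2] 0.08 0.1
0 [-18, -14, 3] 0.17 0.1
0 [-20, -11, 3] 0.17 0.1
0 [-22, -7, 3] 0.17 0.1
0 [-23, -4, 4] 0.17 0.1
1 [-23, 0, 3] 0.16 0.1
1 [-23, 4, 4] 0.17 0.1
1 [-22, 8, 3] 0.16 0.1
1 [-20, 11, 4] 0.17 0.1
1 [-19, 15, 3] 0.16 0.1
2 [0, 0, 0] 0 0.1
end [625. 213. 110.] 79.3
```

Emit:
{"method": "step_arm", "body": {"moves": [{"dp":[-12,-11,-2],"dr":[0,0,0.08],"fingers":0.1},{"dp":[-18,-14,3],"dr":[0,0,0.17],"fingers":0.1},{"dp":[-20,-11,3],"dr":[0,0,0.17],"fingers":0.1},{"dp":[-22,-7,3],"dr":[0,0,0.17],"fingers":0.1},{"dp":[-23,-4,4],"dr":[0,0,0.17],"fingers":0.1}]}}

```text
time_s: 23.35
tool_pos: [0.5559, 0.3059, 0.1263]
tool_rot: [179.9, 0.0, 125.9]
force: [0.5, 0.3, -0.2]
grip_width: 0.0782
grasp_force: 0.0
```

Emit:
{"method": "step_arm", "body": {"moves": [{"dp":[-23,0,3],"dr":[0,0,0.16],"fingers":0.1},{"dp":[-23,4,4],"dr":[0,0,0.17],"fingers":0.1},{"dp":[-22,8,3],"dr":[0,0,0.16],"fingers":0.1},{"dp":[-20,11,4],"dr":[0,0,0.17],"fingers":0.1},{"dp":[-19,15,3],"dr":[0,0,0.16],"fingers":0.1}]}}

```text
time_s: 23.98
tool_pos: [0.6258, 0.2126, 0.1092]
tool_rot: [179.9, -0.1, 79.0]
force: [-0.0, -0.1, 0.1]
grip_width: 0.0784
grasp_force: 0.0
```

Emit:
{"method": "step_arm", "body": {"moves": [{"dp":[0,0,0],"dr":[0,0,0],"fingers":0.1},{"dp":[0,0,0],"dr":[0,0,0],"fingers":0.1},{"dp":[0,0,0],"dr":[0,0,0],"fingers":0.1},{"dp":[0,0,0],"dr":[0,0,0],"fingers":0.1},{"dp":[0,0,0],"dr":[0,0,0],"fingers":0.1}]}}

```text
time_s: 24.6
tool_pos: [0.625, 0.2129, 0.1076]
tool_rot: [-180.0, -0.0, 79.3]
force: [0.4, -0.4, -0.2]
grip_width: 0.0785
grasp_force: 0.0
```

```bash
python3 -c "
from h import *
im=env.read_camera('side');a=env.read_camera('top')
cv2.imwrite('pics/s5.png',np.hstack([cv2.resize(im[230:470,120:360],(400,400)),cv2.resize(a[170:370,30:240],(400,400))])[:,:,::-1])
seg('side',im,(215,265,280,345),.022)
plan([(625,213,7,79,.1)])"
```

```text
side c=(575,332) size=(74,49) ang=38.9 (215, 325, 33, 20)
side c=(628,208) size=(91,157) ang=22.5 (224, 265, 49, 46)
0 [0, 0, 50] 0.0 0.1
0 [0, 0, 50] 0.0 0.1
end [625. 213.   7.] 79.3
```

View pics/s5.png

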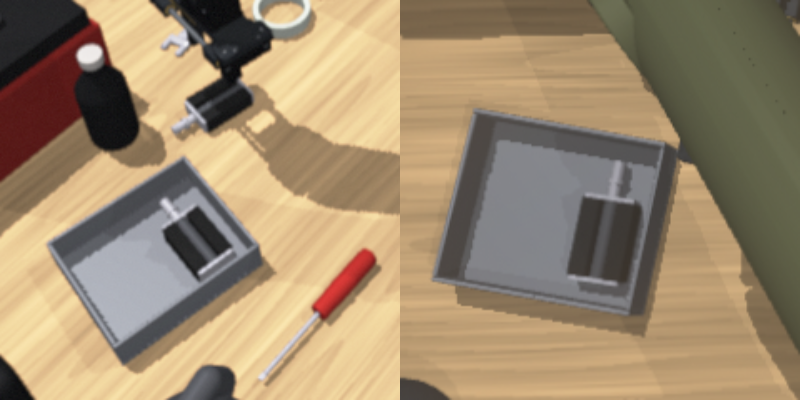

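Pedal B lies flat in the tray (right half, about (605,240)). The other pedal sits undisturbed under the gripper, so I'll grip it.

Emit:
{"method": "step_arm", "body": {"moves": [{"dp":[0,0,45],"dr":[0,0,0],"fingers":0.1},{"dp":[0,0,40],"dr":[0,0,0],"fingers":0.1},{"dp":[0,0,15],"dr":[0,0,0],"fingers":0.1},{"dp":[0,0,0],"dr":[0,0,0],"fingers":0.1},{"dp":[0,0,0],"dr":[0,0,0],"fingers":0.5}]}}

```text
time_s: 25.32
tool_pos: [0.6265, 0.2131, 0.0094]
tool_rot: [179.9, -0.1, 79.2]
force: [-0.7, 0.1, 0.4]
grip_width: 0.074
grasp_force: 0.0
```

Emit:
{"method": "step_arm", "body": {"moves": [{"dp":[0,0,0],"dr":[0,0,0],"fingers":0.5},{"dp":[0,0,0],"dr":[0,0,0],"fingers":0.5},{"dp":[0,0,0],"dr":[0,0,0],"fingers":0.5},{"dp":[0,0,-20],"dr":[0,0,0],"fingers":0.5},{"dp":[0,0,-40],"dr":[0,0,0],"fingers":0.5}]}}

```text
time_s: 25.95
tool_pos: [0.6229, 0.2117, 0.0664]
tool_rot: [-179.7, 0.1, 79.2]
force: [0.2, -1.1, -2.3]
grip_width: 0.0544
grasp_force: 35.0
```

```bash
python3 -c "
from h import *
plan([(600,250,140,100,.5),(541,469,140,170,.5,1),(541,469,17,170,.5,1)])"
```

```text
0 [11, -10, -25] -0.12 0.5
0 [12, -8, -24] -0.12 0.5
0 [14, -7, -25] -0.12 0.5
0 [28, -3, 0] -0.15 0.5
0 [28, 2, 0] -0.15 0.5
1 [28, 6, 0] -0.15 0.5
1 [27, 10, 0] -0.15 0.5
1 [25, 14, 0] -0.16 0.5
1 [22, 17, 0] -0.15 0.5
1 [19, 21, 0] -0.16 0.5
2 [16, 23, 0] -0.15 0.5
2 [0, 0, 0] 0 0.5
2 [0, 0, 41] -0.0 0.5
2 [0, 0, 41] -0.0 0.5
2 [0, 0, 41] -0.0 0.5
3 [0, 0, 0] 0 0.5
end [541. 469.  17.] 169.8
```

Emit:
{"method": "step_arm", "body": {"moves": [{"dp":[11,-10,-25],"dr":[0,0,-0.12],"fingers":0.5},{"dp":[12,-8,-24],"dr":[0,0,-0.12],"fingers":0.5},{"dp":[14,-7,-25],"dr":[0,0,-0.12],"fingers":0.5},{"dp":[28,-3,0],"dr":[0,0,-0.15],"fingers":0.5},{"dp":[28,2,0],"dr":[0,0,-0.15],"fingers":0.5}]}}

```text
time_s: 26.58
tool_pos: [0.5871, 0.306, 0.1426]
tool_rot: [-180.0, 0.0, 117.3]
force: [0.2, -0.3, -2.3]
grip_width: 0.0547
grasp_force: 35.0
```

Emit:
{"method": "step_arm", "body": {"moves": [{"dp":[28,6,0],"dr":[0,0,-0.15],"fingers":0.5},{"dp":[27,10,0],"dr":[0,0,-0.15],"fingers":0.5},{"dp":[25,14,0],"dr":[0,0,-0.16],"fingers":0.5},{"dp":[22,17,0],"dr":[0,0,-0.15],"fingers":0.5},{"dp":[19,21,0],"dr":[0,0,-0.16],"fingers":0.5}]}}

```text
time_s: 27.2
tool_pos: [0.5502, 0.4432, 0.142]
tool_rot: [-179.9, -0.0, 161.5]
force: [0.6, -0.1, -2.2]
grip_width: 0.0545
grasp_force: 35.0
```

Emit:
{"method": "step_arm", "body": {"moves": [{"dp":[16,23,0],"dr":[0,0,-0.15],"fingers":0.5},{"dp":[0,0,0],"dr":[0,0,0],"fingers":0.5},{"dp":[0,0,40],"dr":[0,0,0],"fingers":0.5},{"dp":[0,0,20],"dr":[0,0,0],"fingers":0.5},{"dp":[0,0,0],"dr":[0,0,0],"fingers":0.5}]}}

```text
time_s: 27.82
tool_pos: [0.543, 0.4676, 0.0795]
tool_rot: [-179.8, -0.1, 169.7]
force: [-0.4, -0.3, -1.9]
grip_width: 0.0544
grasp_force: 35.0
```

Emit:
{"method": "step_arm", "body": {"moves": [{"dp":[0,0,30],"dr":[0,0,0],"fingers":0.5},{"dp":[2,0,24],"dr":[0,0,0],"fingers":0.5},{"dp":[0,0,8],"dr":[0,0,0],"fingers":0.5},{"dp":[0,0,0],"dr":[0,0,0],"fingers":0.5},{"dp":[0,0,0],"dr":[0,0,0],"fingers":0.28}]}}

```text
time_s: 28.45
tool_pos: [0.542, 0.471, 0.0211]
tool_rot: [179.9, 0.1, 169.7]
force: [-0.2, -0.2, -0.1]
grip_width: 0.059
grasp_force: 0.0
```

Emit:
{"method": "step_arm", "body": {"moves": [{"dp":[0,0,0],"dr":[0,0,0],"fingers":0.27},{"dp":[0,0,0],"dr":[0,0,0],"fingers":0.27},{"dp":[0,0,-20],"dr":[0,0,0],"fingers":0.27},{"dp":[0,0,-50],"dr":[0,0,0],"fingers":0.3},{"dp":[0,0,-55],"dr":[0,0,0],"fingers":0.6}]}}

```text
time_s: 29.08
tool_pos: [0.5411, 0.47, 0.1468]
tool_rot: [180.0, -0.0, 169.8]
force: [0.3, -0.5, 0.1]
grip_width: 0.0568
grasp_force: 0.0
```

```bash
python3 -c "
from h import *
plan([(520,400,220,160,1),(530,100,230,90,1),(505,-76,230,5.3,1)])"
```

```text
0 [4, -36, -37] 0.09 1
0 [1, -37, -36] 0.08 1
0 [-14, -35, -1] 0.15 1
0 [-19, -32, -1] 0.15 1
0 [-24, -29, -1] 0.15 1
1 [-28, -25, -1] 0.15 1
1 [-31, -21, -2] 0.16 1
1 [-34, -16, -1] 0.15 1
1 [-36, -10, -2] 0.16 1
1 [-37, -5, -1] 0.15 1
2 [-20, -3, 0] 0.16 1
2 [-20, 0, 0] 0.17 1
2 [-19, 4, 0] 0.16 1
2 [-19, 7, 0] 0.17 1
2 [-17, 10, 0] 0.16 1
3 [-15, 12, 0] 0.17 1
3 [-13, 15, 0] 0.16 1
3 [-11, 17, 0] 0.17 1
3 [-7, 18, 0] 0.16 1
end [506. -76. 230.] 5.3
```

Emit:
{"method": "step_arm", "body": {"moves": [{"dp":[4,-36,-37],"dr":[0,0,0.09],"fingers":1},{"dp":[1,-37,-36],"dr":[0,0,0.08],"fingers":1},{"dp":[-14,-35,-1],"dr":[0,0,0.15],"fingers":1},{"dp":[-19,-32,-1],"dr":[0,0,0.15],"fingers":1},{"dp":[-24,-29,-1],"dr":[0,0,0.15],"fingers":1}]}}

```text
time_s: 29.7
tool_pos: [0.5242, 0.2869, 0.2223]
tool_rot: [179.9, 0.1, 134.0]
force: [0.0, 0.3, -0.7]
grip_width: 0.0089
grasp_force: 0.0
```

Emit:
{"method": "step_arm", "body": {"moves": [{"dp":[-28,-25,-1],"dr":[0,0,0.15],"fingers":1},{"dp":[-31,-21,-2],"dr":[0,0,0.16],"fingers":1},{"dp":[-34,-16,-1],"dr":[0,0,0.15],"fingers":1},{"dp":[-36,-10,-2],"dr":[0,0,0.16],"fingers":1},{"dp":[-37,-5,-1],"dr":[0,0,0.15],"fingers":1}]}}

```text
time_s: 30.32
tool_pos: [0.5301, 0.0999, 0.2293]
tool_rot: [179.9, 0.0, 89.9]
force: [1.1, 0.0, 0.3]
grip_width: 0.0003
grasp_force: 0.0
```

Emit:
{"method": "step_arm", "body": {"moves": [{"dp":[-20,-3,0],"dr":[0,0,0.16],"fingers":1},{"dp":[-20,0,0],"dr":[0,0,0.17],"fingers":1},{"dp":[-19,4,0],"dr":[0,0,0.16],"fingers":1},{"dp":[-19,7,0],"dr":[0,0,0.17],"fingers":1},{"dp":[-17,10,0],"dr":[0,0,0.16],"fingers":1}]}}

```text
time_s: 30.95
tool_pos: [0.5164, 0.002, 0.2291]
tool_rot: [179.9, -0.1, 42.9]
force: [0.4, 0.6, -0.6]
grip_width: 0.0005
grasp_force: 0.0
```

Emit:
{"method": "step_arm", "body": {"moves": [{"dp":[-15,12,0],"dr":[0,0,0.17],"fingers":1},{"dp":[-13,15,0],"dr":[0,0,0.16],"fingers":1},{"dp":[-11,17,0],"dr":[0,0,0.17],"fingers":1},{"dp":[-7,18,0],"dr":[0,0,0.16],"fingers":1},{"dp":[0,0,0],"dr":[0,0,0],"fingers":1}]}}

```text
time_s: 31.58
tool_pos: [0.5057, -0.0771, 0.2287]
tool_rot: [179.9, -0.1, 5.3]
force: [-0.4, -0.7, 0.1]
grip_width: 0.0002
grasp_force: 0.0
```

```bash
python3 -c "
from h import *
a=env.read_camera('top')
cv2.imwrite('pics/t6.png',a[:,:,::-1])
C=np.array([523,-270]);t=np.radians(5.3);Y=np.array([-np.sin(t),np.cos(t)])
def w(y,z):return (*(C+Y*y),z,5.3,1)
plan([w(190,125),w(120,130),w(95,130),w(65,122),w(50,100),w(45,82)],step=35)"
```

```text
0 [0, 2, 35] 0.0 1
0 [0, 2, 34] 0.0 1
0 [-1, 1, 35] 0.0 1
0 [0, 23, -2] 0.0 1
0 [0, 24, -2] 0.0 1
1 [0, 23, -1] 0.0 1
1 [0, 25, 0] 0.0 1
1 [0, 30, 8] 0.0 1
1 [0, 15, 22] 0.0 1
1 [0, 5, 18] 0.0 1
end [ 519. -225.   82.] 5.5
```

View pics/t6.png

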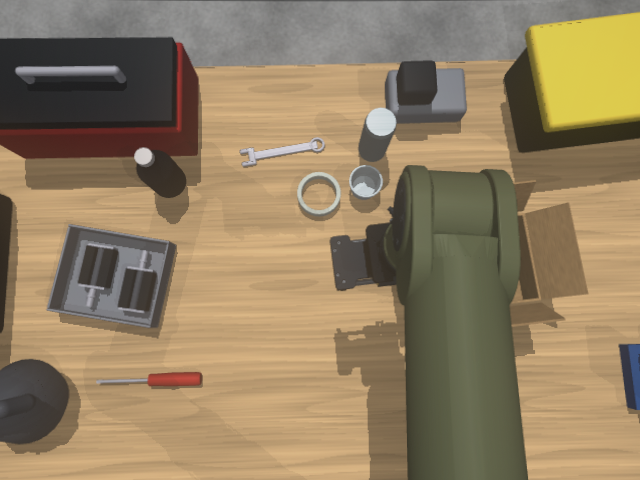

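Both pedals lie flat in the tray at (98,268) and (138,288), the bystanders haven't moved, and the gripper is left of the carton. I'll fold the left short flap.

Emit:
{"method": "step_arm", "body": {"moves": [{"dp":[0,2,35],"dr":[0,0,0],"fingers":1},{"dp":[0,1,35],"dr":[0,0,0],"fingers":1},{"dp":[0,1,34],"dr":[0,0,0],"fingers":1},{"dp":[0,20,0],"dr":[0,0,0],"fingers":1},{"dp":[0,20,0],"dr":[0,0,0],"fingers":1}]}}

```text
time_s: 32.25
tool_pos: [0.5113, -0.1201, 0.1256]
tool_rot: [-180.0, -0.1, 5.5]
force: [-0.2, 2.5, 2.6]
grip_width: 0.0003
grasp_force: 1.2
```

Emit:
{"method": "step_arm", "body": {"moves": [{"dp":[0,20,-1],"dr":[0,0,0],"fingers":1},{"dp":[0,20,-1],"dr":[0,0,0],"fingers":1},{"dp":[0,20,0],"dr":[0,0,0],"fingers":1},{"dp":[0,20,3],"dr":[0,0,0],"fingers":1},{"dp":[0,10,8],"dr":[0,0,0],"fingers":1}]}}

```text
time_s: 32.88
tool_pos: [0.5182, -0.2118, 0.1143]
tool_rot: [180.0, -0.0, 5.2]
force: [-0.4, 0.3, -0.0]
grip_width: 0.0004
grasp_force: 0.3
```

```bash
python3 -c "
from h import *
im=env.read_camera('side')
cv2.imwrite('pics/s7.png',cv2.resize(im[60:300,270:510],(500,500))[:,:,::-1])"
```

```text
(no output)
```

View pics/s7.png

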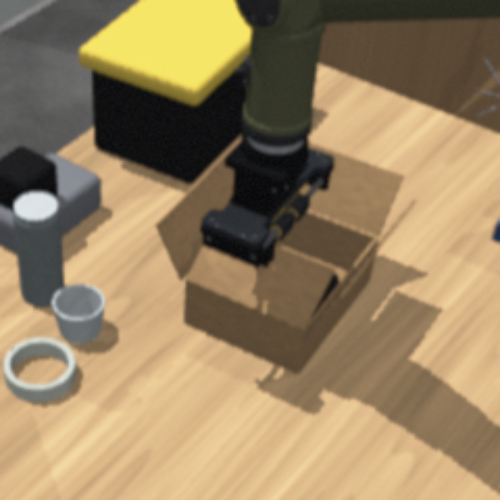

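The left flap is over the inside at about (270,280) and partly down, so I'll press it flat.

Emit:
{"method": "step_arm", "body": {"moves": [{"dp":[0,3,10],"dr":[0,0,0],"fingers":1},{"dp":[0,3,10],"dr":[0,0,0],"fingers":1},{"dp":[0,3,8],"dr":[0,0,0],"fingers":1},{"dp":[0,0,4],"dr":[0,0,0],"fingers":1},{"dp":[0,0,0],"dr":[0,0,0],"fingers":1}]}}

```text
time_s: 33.55
tool_pos: [0.5187, -0.2183, 0.0821]
tool_rot: [-180.0, 0.0, 5.3]
force: [0.0, 0.7, 0.0]
grip_width: 0.0007
grasp_force: 0.0
```

Emit:
{"method": "step_arm", "body": {"moves": [{"dp":[0,0,2],"dr":[0,0,0],"fingers":1},{"dp":[0,0,2],"dr":[0,0,0],"fingers":1},{"dp":[0,0,2],"dr":[0,0,0],"fingers":1},{"dp":[0,0,0],"dr":[0,0,0],"fingers":1},{"dp":[0,0,0],"dr":[0,0,0],"fingers":1}]}}

```text
time_s: 34.17
tool_pos: [0.5194, -0.2186, 0.08]
tool_rot: [179.9, -0.0, 5.3]
force: [-8.0, 2.6, 19.8]
grip_width: 0.0004
grasp_force: 9.7
```

Hard stop at z = 80 mm, so the left flap is flat. Next is the right short flap.

```bash
python3 -c "
from h import *
C=np.array([523,-270]);t=np.radians(5.3);Y=np.array([-np.sin(t),np.cos(t)])
def w(y,z):return (*(C+Y*y),z,5.3,1)
plan([w(50,190),w(-195,190),w(-195,126)],step=50)"
```

```text
0 [0, 1, -37] 0.0 1
0 [-1, 0, -36] 0.0 1
0 [0, 1, -37] 0.0 1
0 [0, 49, 0] 0.0 1
0 [0, 49, 0] 0.0 1
1 [0, 49, 0] 0.0 1
1 [0, 49, 0] 0.0 1
1 [0, 49, 0] 0.0 1
1 [0, 0, 32] 0.0 1
1 [0, 0, 32] 0.0 1
end [ 541. -465.  126.] 5.3
```

Emit:
{"method": "step_arm", "body": {"moves": [{"dp":[0,1,-37],"dr":[0,0,0],"fingers":1},{"dp":[-1,0,-36],"dr":[0,0,0],"fingers":1},{"dp":[0,1,-37],"dr":[0,0,0],"fingers":1},{"dp":[0,49,0],"dr":[0,0,0],"fingers":1},{"dp":[0,49,0],"dr":[0,0,0],"fingers":1}]}}

```text
time_s: 34.8
tool_pos: [0.528, -0.3192, 0.1879]
tool_rot: [179.9, -0.1, 5.4]
force: [-0.1, -0.3, -0.1]
grip_width: 0.0002
grasp_force: 0.0
```

Emit:
{"method": "step_arm", "body": {"moves": [{"dp":[0,49,0],"dr":[0,0,0],"fingers":1},{"dp":[0,49,0],"dr":[0,0,0],"fingers":1},{"dp":[0,49,0],"dr":[0,0,0],"fingers":1},{"dp":[0,0,32],"dr":[0,0,0],"fingers":1},{"dp":[0,0,32],"dr":[0,0,0],"fingers":1}]}}

```text
time_s: 35.42
tool_pos: [0.5408, -0.4656, 0.1217]
tool_rot: [180.0, -0.0, 5.2]
force: [-0.5, 0.7, -1.0]
grip_width: 0.0005
grasp_force: 0.0
```

Emit:
{"method": "step_arm", "body": {"moves": [{"dp":[0,-15,0],"dr":[0,0,0],"fingers":1},{"dp":[0,-20,0],"dr":[0,0,0],"fingers":1},{"dp":[0,-20,0],"dr":[0,0,0],"fingers":1},{"dp":[0,-20,0],"dr":[0,0,0],"fingers":1},{"dp":[0,-20,0],"dr":[0,0,0],"fingers":1}]}}

```text
time_s: 36.05
tool_pos: [0.5325, -0.3687, 0.1237]
tool_rot: [179.9, -0.1, 5.4]
force: [0.5, -1.1, -0.1]
grip_width: 0.0003
grasp_force: 0.6
```

Emit:
{"method": "step_arm", "body": {"moves": [{"dp":[0,-20,0],"dr":[0,0,0],"fingers":1},{"dp":[0,-15,3],"dr":[0,0,0],"fingers":1},{"dp":[0,-10,8],"dr":[0,0,0],"fingers":1},{"dp":[0,0,0],"dr":[0,0,0],"fingers":1},{"dp":[0,0,0],"dr":[0,0,0],"fingers":1}]}}

```text
time_s: 36.67
tool_pos: [0.5276, -0.3257, 0.1112]
tool_rot: [-180.0, 0.0, 5.3]
force: [-0.5, 0.4, -0.1]
grip_width: 0.0003
grasp_force: 0.0
```

Emit:
{"method": "step_arm", "body": {"moves": [{"dp":[0,-3,10],"dr":[0,0,0],"fingers":1},{"dp":[0,0,10],"dr":[0,0,0],"fingers":1},{"dp":[0,0,8],"dr":[0,0,0],"fingers":1},{"dp":[0,0,3],"dr":[0,0,0],"fingers":1},{"dp":[0,0,0],"dr":[0,0,0],"fingers":1}]}}

```text
time_s: 37.3
tool_pos: [0.5275, -0.3223, 0.0805]
tool_rot: [180.0, 0.0, 5.3]
force: [-0.9, 0.6, 1.8]
grip_width: 0.0005
grasp_force: 0.7
```

Emit:
{"method": "step_arm", "body": {"moves": [{"dp":[0,0,2],"dr":[0,0,0],"fingers":1},{"dp":[0,0,2],"dr":[0,0,0],"fingers":1},{"dp":[0,0,1],"dr":[0,0,0],"fingers":1},{"dp":[0,0,0],"dr":[0,0,0],"fingers":1},{"dp":[0,0,0],"dr":[0,0,0],"fingers":1}]}}

```text
time_s: 37.92
tool_pos: [0.5277, -0.3224, 0.0799]
tool_rot: [179.9, 0.0, 5.3]
force: [-9.0, 4.8, 23.0]
grip_width: 0.0002
grasp_force: 11.8
```

```bash
python3 -c "
from h import *
C=np.array([523,-270]);t=np.radians(5.3);Y=np.array([-np.sin(t),np.cos(t)]);X=np.array([Y[1],-Y[0]])
def w(x,y,z):return (*(C+Y*y+X*x),z,5.3,1)
plan([w(0,-50,190),w(160,0,190),w(160,0,125)],step=50)
im=env.read_camera('side')
cv2.imwrite('pics/s8.png',cv2.resize(im[60:300,270:510],(500,500))[:,:,::-1])"
```

```text
0 [0, -1, -37] 0.0 1
0 [0, -1, -37] 0.0 1
0 [0, -1, -36] 0.0 1
0 [40, -12, 0] 0.0 1
0 [40, -13, 0] 0.0 1
1 [40, -12, 0] 0.0 1
1 [40, -13, 0] 0.0 1
1 [0, 0, 32] 0.0 1
1 [0, 0, 33] 0.0 1
end [ 682. -255.  125.] 5.3
```

View pics/s8.png

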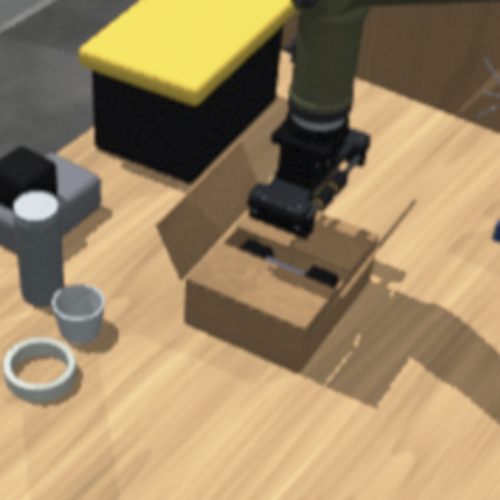

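Both short flaps are flat and both weights are visible below them. Before the far flap, I'll check clearance to the yellow box.

```bash
python3 -c "
from h import *
np.set_printoptions(precision=3,suppress=True)
print(p2w('top',[(519,150),(507,90)],0))
for z in(.1,.15,.2,.25): print(z,p2w('top',[(543,101)],z)[0],p2w('side',[(358,98)],z)[0])
C=np.array([523,-270]);t=np.radians(5.3);Y=np.array([-np.sin(t),np.cos(t)]);X=np.array([Y[1],-Y[0]])
def w(x,y,z):return (*(C+Y*y+X*x),z,5.3,1)
plan([w(0,-40,190),w(155,25,190),w(155,25,125)],step=50)
"
```

```text
[[ 0.767 -0.4    0.   ]
 [ 0.903 -0.385  0.   ]]
0.1 [ 0.831 -0.411  0.1  ] [ 0.85  -0.492  0.1  ]
0.15 [ 0.809 -0.387  0.15 ] [ 0.804 -0.429  0.15 ]
0.2 [ 0.787 -0.362  0.2  ] [ 0.758 -0.365  0.2  ]
0.25 [ 0.765 -0.338  0.25 ] [ 0.712 -0.301  0.25 ]
0 [0, -4, -37] 0.0 1
0 [0, -4, -37] 0.0 1
0 [0, -5, -36] 0.0 1
0 [39, -16, 0] 0.0 1
0 [39, -16, 0] 0.0 1
1 [39, -16, 0] 0.0 1
1 [38, -17, 0] 0.0 1
1 [0, 0, 32] 0.0 1
1 [0, 0, 33] 0.0 1
end [ 675. -230.  125.] 5.3
```

The box starts at x ≥ 0.76 m, so there is room.

Emit:
{"method": "step_arm", "body": {"moves": [{"dp":[0,-4,-37],"dr":[0,0,0],"fingers":1},{"dp":[0,-4,-37],"dr":[0,0,0],"fingers":1},{"dp":[0,-5,-36],"dr":[0,0,0],"fingers":1},{"dp":[39,-16,0],"dr":[0,0,0],"fingers":1},{"dp":[39,-16,0],"dr":[0,0,0],"fingers":1}]}}

```text
time_s: 38.6
tool_pos: [0.602, -0.2708, 0.1864]
tool_rot: [179.9, -0.1, 5.2]
force: [0.3, 0.1, 1.3]
grip_width: 0.0005
grasp_force: 0.0
```

Emit:
{"method": "step_arm", "body": {"moves": [{"dp":[39,-16,0],"dr":[0,0,0],"fingers":1},{"dp":[40,-17,0],"dr":[0,0,0],"fingers":1},{"dp":[0,0,0],"dr":[0,0,0],"fingers":1},{"dp":[0,0,32],"dr":[0,0,0],"fingers":1},{"dp":[0,0,30],"dr":[0,0,0],"fingers":1}]}}

```text
time_s: 39.22
tool_pos: [0.6761, -0.2314, 0.1228]
tool_rot: [179.9, 0.0, 5.2]
force: [-0.3, -0.4, -1.1]
grip_width: 0.0003
grasp_force: 0.0
```

Emit:
{"method": "step_arm", "body": {"moves": [{"dp":[-20,0,0],"dr":[0,0,0],"fingers":1},{"dp":[-20,0,0],"dr":[0,0,0],"fingers":1},{"dp":[-20,0,0],"dr":[0,0,0],"fingers":1},{"dp":[-20,0,0],"dr":[0,0,0],"fingers":1},{"dp":[-15,0,0],"dr":[0,0,0],"fingers":1}]}}

```text
time_s: 39.85
tool_pos: [0.5808, -0.24, 0.1237]
tool_rot: [179.9, -0.0, 5.2]
force: [0.9, -0.4, 0.8]
grip_width: 0.0004
grasp_force: 0.3
```

Emit:
{"method": "step_arm", "body": {"moves": [{"dp":[-12,0,3],"dr":[0,0,0],"fingers":1},{"dp":[-8,0,8],"dr":[0,0,0],"fingers":1},{"dp":[0,0,10],"dr":[0,0,0],"fingers":1},{"dp":[0,0,8],"dr":[0,0,0],"fingers":1},{"dp":[0,0,6],"dr":[0,0,0],"fingers":1}]}}

```text
time_s: 40.48
tool_pos: [0.5621, -0.2402, 0.0875]
tool_rot: [-180.0, 0.1, 5.3]
force: [-0.4, 0.4, 1.3]
grip_width: 0.0005
grasp_force: 0.4
```

Emit:
{"method": "step_arm", "body": {"moves": [{"dp":[0,0,3],"dr":[0,0,0],"fingers":1},{"dp":[0,0,2],"dr":[0,0,0],"fingers":1},{"dp":[0,0,1],"dr":[0,0,0],"fingers":1},{"dp":[0,0,0],"dr":[0,0,0],"fingers":1},{"dp":[0,0,0],"dr":[0,0,0],"fingers":1}]}}

```text
time_s: 41.1
tool_pos: [0.5621, -0.2403, 0.0848]
tool_rot: [180.0, 0.0, 5.3]
force: [-5.8, 2.3, 12.4]
grip_width: 0.0004
grasp_force: 6.4
```

Emit:
{"method": "step_arm", "body": {"moves": [{"dp":[0,0,2],"dr":[0,0,0],"fingers":1},{"dp":[0,0,1],"dr":[0,0,0],"fingers":1},{"dp":[0,0,0],"dr":[0,0,0],"fingers":1},{"dp":[0,0,0],"dr":[0,0,0],"fingers":1},{"dp":[0,0,0],"dr":[0,0,0],"fingers":1}]}}

```text
time_s: 41.72
tool_pos: [0.5622, -0.2403, 0.0845]
tool_rot: [179.9, 0.0, 5.3]
force: [-12.3, 5.5, 26.4]
grip_width: 0.0006
grasp_force: 13.4
```

```bash
python3 -c "
from h import *
C=np.array([523,-270]);t=np.radians(5.3);Y=np.array([-np.sin(t),np.cos(t)]);X=np.array([Y[1],-Y[0]])
def w(x,y,z):return (*(C+Y*y+X*x),z,5.3,1)
plan([w(40,25,190),w(-155,0,190),w(-155,0,125)],step=50)
im=env.read_camera('side')
cv2.imwrite('pics/s9.png',cv2.resize(im[60:300,270:510],(500,500))[:,:,::-1])"
```

```text
0 [-1, 0, -35] 0.0 1
0 [0, 0, -35] 0.0 1
0 [-1, 1, -35] 0.0 1
0 [-49, 6, 0] 0.0 1
0 [-49, 6, 0] 0.0 1
1 [-48, 6, 0] 0.0 1
1 [-49, 7, 0] 0.0 1
1 [0, 0, 32] 0.0 1
1 [0, 0, 33] 0.0 1
end [ 368. -285.  125.] 5.3
```

View pics/s9.png

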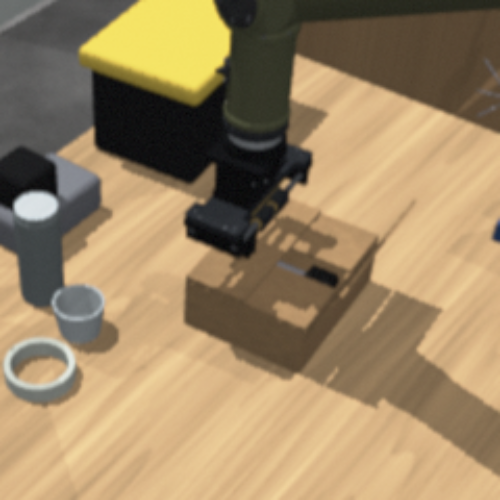

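The far long flap lies flat on the short flaps, with a hard stop at 84.5 mm. Now the near long flap.

Emit:
{"method": "step_arm", "body": {"moves": [{"dp":[-1,0,-35],"dr":[0,0,0],"fingers":1},{"dp":[0,0,-35],"dr":[0,0,0],"fingers":1},{"dp":[-1,1,-35],"dr":[0,0,0],"fingers":1},{"dp":[-49,6,0],"dr":[0,0,0],"fingers":1},{"dp":[-49,6,0],"dr":[0,0,0],"fingers":1}]}}

```text
time_s: 42.4
tool_pos: [0.4636, -0.2629, 0.185]
tool_rot: [180.0, -0.1, 5.4]
force: [0.5, -0.4, 0.3]
grip_width: 0.0003
grasp_force: 0.0
```

Emit:
{"method": "step_arm", "body": {"moves": [{"dp":[-48,6,0],"dr":[0,0,0],"fingers":1},{"dp":[-49,7,0],"dr":[0,0,0],"fingers":1},{"dp":[0,0,0],"dr":[0,0,0],"fingers":1},{"dp":[0,0,32],"dr":[0,0,0],"fingers":1},{"dp":[0,0,33],"dr":[0,0,0],"fingers":1}]}}

```text
time_s: 43.02
tool_pos: [0.3703, -0.2848, 0.1196]
tool_rot: [179.9, -0.1, 5.4]
force: [-0.3, -0.5, -0.2]
grip_width: 0.0005
grasp_force: 0.0
```

Emit:
{"method": "step_arm", "body": {"moves": [{"dp":[20,0,0],"dr":[0,0,0],"fingers":1},{"dp":[20,0,0],"dr":[0,0,0],"fingers":1},{"dp":[20,0,0],"dr":[0,0,0],"fingers":1},{"dp":[20,0,0],"dr":[0,0,0],"fingers":1},{"dp":[15,0,0],"dr":[0,0,0],"fingers":1}]}}

```text
time_s: 43.65
tool_pos: [0.4646, -0.2756, 0.1195]
tool_rot: [-180.0, -0.0, 5.4]
force: [-1.5, 0.4, 0.2]
grip_width: 0.0003
grasp_force: 0.3
```

Emit:
{"method": "step_arm", "body": {"moves": [{"dp":[12,0,3],"dr":[0,0,0],"fingers":1},{"dp":[8,0,8],"dr":[0,0,0],"fingers":1},{"dp":[0,0,10],"dr":[0,0,0],"fingers":1},{"dp":[0,0,8],"dr":[0,0,0],"fingers":1},{"dp":[0,0,4],"dr":[0,0,0],"fingers":1}]}}

```text
time_s: 44.28
tool_pos: [0.4822, -0.2741, 0.0857]
tool_rot: [-180.0, 0.1, 5.3]
force: [0.2, 1.0, 1.2]
grip_width: 0.0004
grasp_force: 0.3
```

Emit:
{"method": "step_arm", "body": {"moves": [{"dp":[0,0,2],"dr":[0,0,0],"fingers":1},{"dp":[0,0,1],"dr":[0,0,0],"fingers":1},{"dp":[0,0,1],"dr":[0,0,0],"fingers":1},{"dp":[0,0,0],"dr":[0,0,0],"fingers":1},{"dp":[0,0,0],"dr":[0,0,0],"fingers":1}]}}

```text
time_s: 44.9
tool_pos: [0.4824, -0.2742, 0.0847]
tool_rot: [180.0, 0.1, 5.3]
force: [-6.0, 2.9, 13.7]
grip_width: 0.0008
grasp_force: 6.8
```

Emit:
{"method": "step_arm", "body": {"moves": [{"dp":[0,0,1],"dr":[0,0,0],"fingers":1},{"dp":[0,0,1],"dr":[0,0,0],"fingers":1},{"dp":[0,0,0],"dr":[0,0,0],"fingers":1},{"dp":[0,0,0],"dr":[0,0,0],"fingers":1},{"dp":[0,0,0],"dr":[0,0,0],"fingers":1}]}}

```text
time_s: 45.52
tool_pos: [0.4825, -0.2742, 0.0845]
tool_rot: [179.9, 0.1, 5.3]
force: [-10.0, 4.8, 24.2]
grip_width: 0.0005
grasp_force: 12.1
```

Hard stop at 84.5 mm again. I'll back off well clear, pulling away toward +y, and check.

Emit:
{"method": "step_arm", "body": {"moves": [{"dp":[0,0,-35],"dr":[0,0,0],"fingers":1},{"dp":[0,0,-45],"dr":[0,0,0],"fingers":1},{"dp":[0,0,-45],"dr":[0,0,0],"fingers":1},{"dp":[0,-50,-20],"dr":[0,0,0],"fingers":1},{"dp":[0,-55,0],"dr":[0,0,0],"fingers":1}]}}

```text
time_s: 46.15
tool_pos: [0.4742, -0.1694, 0.2278]
tool_rot: [179.9, -0.2, 5.2]
force: [0.9, 0.4, -0.5]
grip_width: 0.0005
grasp_force: 0.0
```

Emit:
{"method": "step_arm", "body": {"moves": [{"dp":[0,-55,0],"dr":[0,0,0],"fingers":1},{"dp":[0,-55,0],"dr":[0,0,0],"fingers":1},{"dp":[0,-55,0],"dr":[0,0,0],"fingers":1},{"dp":[0,-55,0],"dr":[0,0,0],"fingers":1},{"dp":[0,0,0],"dr":[0,0,0],"fingers":1}]}}

```text
time_s: 46.78
tool_pos: [0.4522, 0.0542, 0.2261]
tool_rot: [180.0, -0.1, 5.8]
force: [0.3, -1.0, 0.1]
grip_width: 0.0005
grasp_force: 0.0
```

```bash
python3 -c "
from h import *
im=env.read_camera('side');a=env.read_camera('top')
cv2.imwrite('pics/z.png',np.hstack([cv2.resize(im,(400,300)),cv2.resize(a,(400,300))])[:,:,::-1])
cv2.imwrite('pics/z.png',np.vstack([cv2.imread('pics/z.png'),np.hstack([cv2.resize(im[100:280,310:500],(400,300)),cv2.resize(a[170:350,380:600],(400,300))])[:,:,::-1]]))"
```

```text
(no output)
```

View pics/z.png

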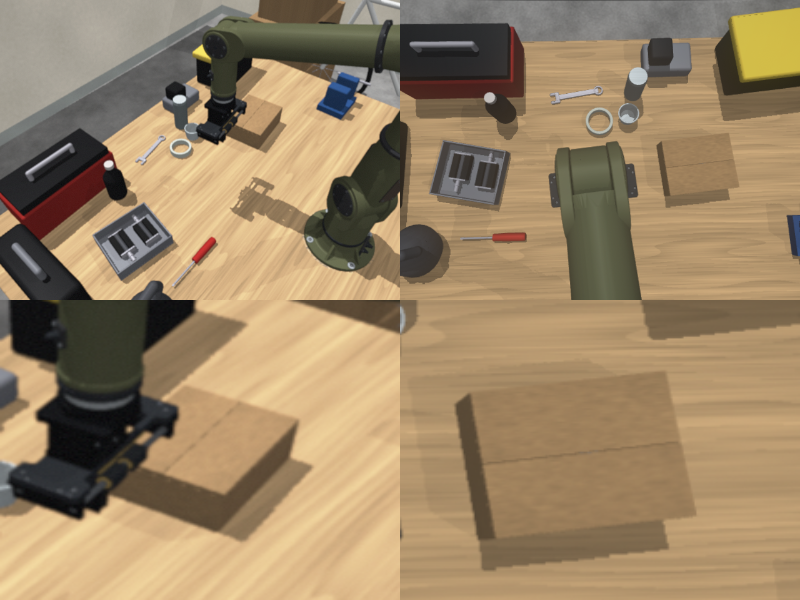

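The carton is shut flat with the seam at its middle, both pedals are in the tray, nothing else moved, and the robot is clear.

```bash
python3 -c "
from cell import env
print(env.sign_off())"
```

```text
the job is handed in; nothing more can be done
None
```

The job is handed in: both weights are in the carton, which is closed flat (short flaps first, then long), both pedals are in the tray, and nothing else was moved; the sign-off gave no verdict.

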